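# Shim the low foot of a stone weighing table

## Task

The stone slab under the balance sags at its single front foot: lever that edge up with the pry bar over the steel block, about a centimetre, and park the bar's handle under the low arm of the lab stand so that it stays up by itself. Slide the stepped shim under the raised foot until you feel its stop lip press firmly against the foot, without ramming it, then take the bar out from under the arm and let the stone down gently onto the shim, and lay the bar down clear of the stone and the stand. Keep the gripper off the stone and the balance, never let the stone drop or tip far, and leave the other things on the bench where they are.

Things in the scene. Friction and masses are not known exactly. Their poses are not given: they have to be found in the camera images.
- slab (a joint): Tip angle (rad) of the stone slab with the balance. 0 = sagging as found, front foot on the bench; 0.025 = level, standing on the 5 mm shim; growing = front edge rising (0.01 rad = 2.25 mm at the edge). It hinges only about its two rear feet, 200 mm behind the front foot, cannot slide, and falls back when not held up.
- station: The weighing table: dark grey stone slab 250 x 260 x 40 mm with a white laboratory balance fixed on it, together 5.6 to 10.4 kg, top at 140 mm; origin on the bench midway between its rear feet, which sit in two fixed rubber cups. Lifting it at the front edge takes about 25 to 50 N.
- slab_edge (a point): Middle of the stone's lower front edge, as found 21.4 mm above the bench: the free gap under the stone. +x points into the stone, square to the edge; +y along the edge; z up. The edge runs 130 mm to each side of this point; but for the front foot it is empty underneath.
- slot_mid (a point): Middle of the slot in which the single front foot is clamped, at the level of the foot's underside (on the bench as found), 25 mm behind the middle of the front edge. The foot is a dark steel disc of radius 14 mm, 22 mm high; it may be clamped up to 9 mm ahead of or behind this point (in x), out of sight under the stone: find it by touch. Axes as slab_edge.
- block_lip (a point): Fulcrum block, steel on a rubber sole, 40 x 70 x 27 mm high, 650 g, loose but already in its right place, 34 mm in front of the stone and 65 mm to the -y side of the foot's line. This point: middle of its top edge facing the stone, 27 mm above the bench; +x points to the stone; its top reaches 40 mm back in -x and 35 mm to each side.
- bar_grip (a point): Pry bar, 290 mm, 350 g, lying flat at the start. This point: mid-thickness of its orange grip sleeve (135 long, 24 wide, 20 mm thick), 10 mm above the bar's flat underside. +x points along the bar to the toe, +z is its top. The sleeve reaches 95 mm behind and 40 mm ahead of this point, then a shaft 16 wide, 10 thick to 120 ahead, then a blade 24 wide, 6 thick to the toe, 195 ahead.
- bar_toe (a point): Middle of the toe end of the pry bar's blade, 3 mm above its underside. Same axes as bar_grip. The undersides of sleeve, shaft and blade are one flat plane. With the toe dipping under the stone, the stone's edge rests on the blade's top.
- bar: The whole pry bar; origin in the middle of its length, on its underside; axes as bar_grip.
- shim_knob (a point): Middle of the shim's grip knob, a blue upright block 14 mm (x) by 20 mm (y), its top 35 mm above the shim's underside; this point is 20 mm above the underside. +x is the direction in which the shim goes under the foot. The knob's centre is 92 mm behind the seat. The shim weighs 150 g.
- shim_seat (a point): Where the centre of the foot belongs, on the top of the shim's brass plate (44 mm wide, 5 mm thick, reaching 20 mm ahead of this point in +x and 105 mm behind). A stop lip, 13 mm high above the plate, stands across it, its front face 14.5 mm behind this point: when the lip meets the foot the shim is home. Same axes as shim_knob.
- shim: The whole shim; origin on its underside below shim_seat.
- rod_end (a point): Underside of the free end of the lab stand's low cross arm, a level steel rod 12 mm thick, 49 mm above the bench; it runs from here 98 mm in this point's -y direction to a blue clamp head. It lies about 200 mm from the block's lip, away from the stone, and 30 mm beside the bar's straight line; the handle swings 0.2 to 0.3 rad in -y to lie under it. So parked, the edge is up about 10 mm.
- stand: Heavy fixed lab stand; origin on the bench below rod_end, same axes. Its upright (12 mm thick, 354 mm high) stands 115 mm away in -y; its base, 14 mm high and 100 mm wide, reaches from 95 to 255 mm in -y.
- tip_box: Bystander: orange pipette tip box 90 x 120 x 65 mm.
- tube_rack: Bystander: blue tube rack 60 x 110 x 44 mm.
- beaker: Bystander: glass beaker 96 mm wide, 115 mm high.
- reagent: Bystander: white reagent bottle 68 mm wide, 130 mm high.
- jar: Bystander: small amber jar 38 mm wide, 45 mm high, with a red cap.
- timer: Bystander: black bench timer 60 x 85 x 18 mm.
Things that resemble listed ones, but are neither listed nor needed, are in the scene too. Of the things shaped like the shim, the brass one is meant.

How it is judged:
By the outcome, as a careful person would: the job done as asked, in the order asked, and still so for the second after the job is handed in, with the robot touching nothing.
It also fails if it takes over 64 s, if anything falls off the work surface, if the arm or the gripper's body presses on something with over 40 N, if the wrist force passes 120 N, or if a joint passes its speed limit or range.

## Robot

A 6-joint arm with a two-finger parallel gripper is mounted at the origin on the work surface. World frame = base frame: x ahead of the robot, y to its left, z up, the work surface at z = 0. Lengths are in m, angles in rad, forces in N, time in s.
With the tool pointing down it reaches from about 0.425 to 0.95 m from the base axis. Payload 3.5 kg.
Tool frame: the origin (TCP) lies at the very end of the fingers, on their centre line; the grasp point (between the pads) lies 19 mm behind it; y points along the fingers, z is the direction in which the jaws open and shut, and the axes are right-handed (so a half turn about y gives the same grasp; the last joint's range is limited). The gripper opens to 85 mm and grips with 20 to 120 N. Pads are 22 mm wide; open, the fingers measure 114 mm over their backs; the gripper's body (76 mm by 85 mm) begins 54 mm behind the grasp point. The pads swing forward as they close: fully open they stand 13 mm farther back than shut.
Start: joints at [-1.454, 0.286, 1.577, -0, 1.279, -0.15], TCP at [0.178, -0.651, 0.231] pointing down, gripper open.
Joint ranges: [-2.77, 2.77], [-0.9, 2.22], [0.21, 2.48], [-1.53, 4.67], [0.24, 2.81], [-2.84, 2.84]. Speed limits (rad/s): [2.79, 2.79, 3.14, 3.14, 3.14, 3.14].

## Interface

Orientations are given as a unit quaternion [x, y, z, w].
In Python, from plant import ctrl, cams gives the robot as it stands.
- The arm moves only by the tool play_rows, never from a script. Its argument "steps" is a list of rows, each an object of numbers: "claw": the finger opening in cm, from 0 to 8.54; "tx", "ty", "tz": the shift along the tool's x, y, z in cm; "ax", "ay", "az": the turn, a rotation vector about the tool's x, y, z in degrees. A call has 1 to 12 rows; each row is the pose to reach, as a shift and turn from the pose commanded when the call began, along the tool's axes at that moment; what a row does not reach only later rows make up. A row lasts 1/12 s, in which the tool goes at most 41.7 mm and 7.16 degrees, less where a joint would pass 70% of its speed; a pose out of reach is approached as far as the arm can. A call with a gripper value outside its range is refused whole. The fingers move at their own pace and stop on an object; "grip_force" is the grip in N (left out, the last holds). Time passes only in rows, so rows that repeat a pose let the fingers close. It gives the time, the measured TCP pose, the force and the opening at its end, in the units of the state.
- ctrl.get_state(): the state, without advancing time (a new reading comes with each control period).
- cams.read_camera(name): name is "side" or "top" or "wrist"; returns (picture, depth): 480x640x3 uint8, blue, green, red; 480x640 float32, m along the optical axis (not along the pixel's ray), 0 where there is no reading.
- cams.camera_model(name): a dict with "intrinsics" (3x3 intrinsics, pixels), "distortion" ([k1, k2, p1, p2, k3] as OpenCV has them; the pictures are not rectified), "rvec" (rotation vector, rad) and "tvec" (3), from world to camera coordinates, as OpenCV has them; the wrist camera has in their place "tool_from_camera" (4x4, takes a point from camera to tool coordinates, whose origin is the TCP and whose axes are the tool frame's). Camera axes: x right, y down, z forward; pixel columns grow to the right and rows downward; lengths in m; the calibration is good to about 2 mm. A picture is of the moment at which its call begins: read the wrist's pose just before it. camera_model takes no time and is no camera call.
- ctrl.sign_off(): hands the job in, once; it reports no verdict.
The state is a dict: "time": time; "qpos": joint angles; "dq": joint speeds; "joint_efforts": joint torques, N m; "eef_pos": TCP position; "tcp_rot": TCP orientation; "contact_force": force on the tool from outside, world axes, zero at the start; "wrist_torque": the same for the moment, N m; "opening": opening from 0.0 (shut) to 1.0 (fully open).
Only numpy, scipy, OpenCV 4.12 (cv2) and the standard library are available. Lean on these libraries where they do the work, as an engineer would, in place of code of your own. Each camera call takes 0.05 s, during which the arm holds its last target.

## Working session

There is one attempt and no reset: what is moved stays moved. The work goes in short steps, Python scripts to look and compute and a tool call to move; the robot and the scene stay as the last step left them, time stands still between calls to the robot, and variables do not carry over. Pictures are saved under pics/ and viewed, and the job is handed in when it is done.

Besides the shell and the picture viewer there is one more tool, called after "Emit:" as name(argument=value, ...), one argument or row to a line, values as JSON. play_rows: Moves the arm, as the interface text tells. Its arguments: {"type":"object","properties":{"steps":{"type":"array","items":{"type":"object","properties":{"claw":{"type":"number"},"tx":{"type":"number"},"ty":{"type":"number"},"tz":{"type":"number"},"ax":{"type":"number"},"ay":{"type":"number"},"az":{"type":"number"}}}},"grip_force":{"type":"number"}},"required":["steps"]}

```bash
ls; mkdir -p pics; cat > h.py <<'E'
import numpy as np, cv2
from scipy.spatial.transform import Rotation as R
from plant import ctrl, cams
def snap(n,f):
    s=ctrl.get_state(); im,d=cams.read_camera(n); cv2.imwrite(f'pics/{f}.png',im); np.savez(f'pics/{f}.npz',d=d,p=s['eef_pos'],q=s['tcp_rot']); return im,d,s
def w2c(n,s=None):
    m=cams.camera_model(n); T=np.eye(4)
    if 'rvec' in m:
        T[:3,:3]=cv2.Rodrigues(np.array(m['rvec'],float))[0]; T[:3,3]=np.ravel(m['tvec']); return T,m
    W=np.eye(4); W[:3,:3]=R.from_quat(s['tcp_rot']).as_matrix(); W[:3,3]=s['eef_pos']
    return np.linalg.inv(W@np.array(m['tool_from_camera'])),m
def pt(n,u,v,d=None,z=None,s=None):
    T,m=w2c(n,s); C=np.linalg.inv(T)
    a=cv2.undistortPoints(np.array([[[u,v]]],float),np.array(m['intrinsics']),np.array(m['distortion'])).ravel()
    r=C[:3,:3]@np.array([a[0],a[1],1.]); o=C[:3,3]
    if z is not None: return o+r*(z-o[2])/r[2]
    return o+r*d
def proj(n,P,s=None):
    T,m=w2c(n,s); 
    return cv2.projectPoints(np.atleast_2d(np.array(P,float)),cv2.Rodrigues(T[:3,:3])[0],T[:3,3],np.array(m['intrinsics']),np.array(m['distortion']))[0].reshape(-1,2)
E
python3 - <<'E'
from h import *
s=ctrl.get_state(); print(s)
for n in('side','top','wrist'): snap(n,n+'0')
for n in('side','top'): print(n, np.linalg.inv(w2c(n)[0])[:3].round(3).tolist())
E
```

```text
pics
{'time': 0.0, 'qpos': array([-1.45398335e+00,  2.87214652e-01,  1.57818336e+00, -2.71203954e-05,
        1.27857944e+00, -1.50005254e-01]), 'dq': array([-0.00041395, -0.00076453, -0.00081481, -0.00083974, -0.00084527,
        0.00090493]), 'joint_efforts': array([ 1.09847133e-03, -4.05974114e+01, -2.92625427e+01, -1.24528724e-04,
        5.84094014e-03,  3.18218753e-06]), 'eef_pos': array([ 0.1779144 , -0.65045079,  0.22991106]), 'tcp_rot': array([-0.09405278,  0.70166589, -0.69997951,  0.09406241]), 'contact_force': array([ 0.17561281, -0.09655114, -0.53738981]), 'wrist_torque': array([-0.00862475,  0.02457596,  0.03164755]), 'opening': 0.998134412860267}
side [[-0.92, -0.259, 0.293, 0.216], [-0.391, 0.639, -0.663, 0.706], [-0.015, -0.724, -0.689, 0.815]]
top [[0.013, -0.996, 0.085, 0.403], [-1.0, -0.012, 0.011, -0.006], [-0.01, -0.085, -0.996, 1.767]]
```

View pics/side0.png

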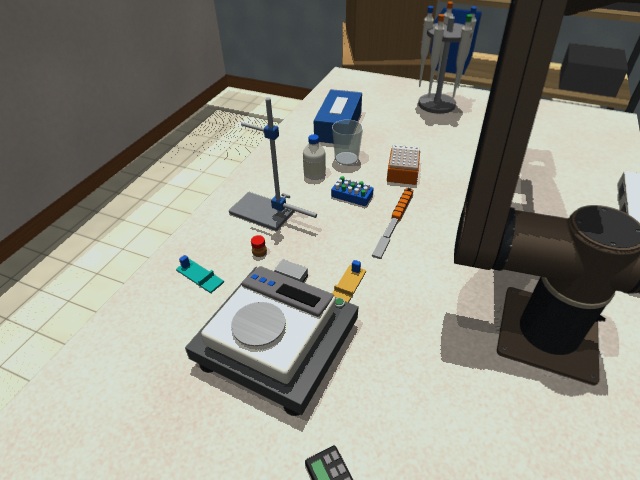

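View pics/top0.png

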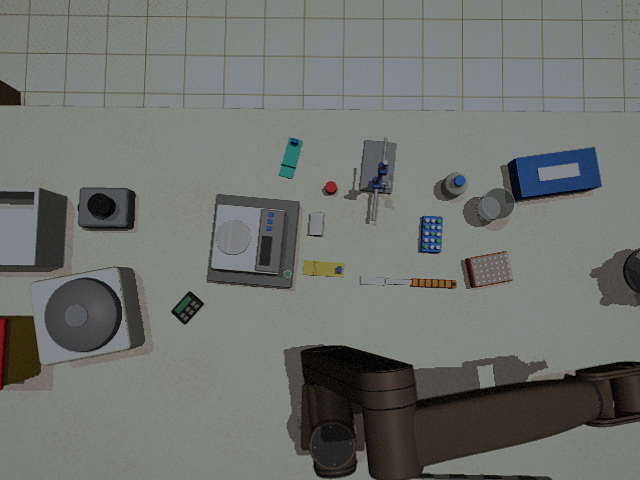

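View pics/wrist0.png

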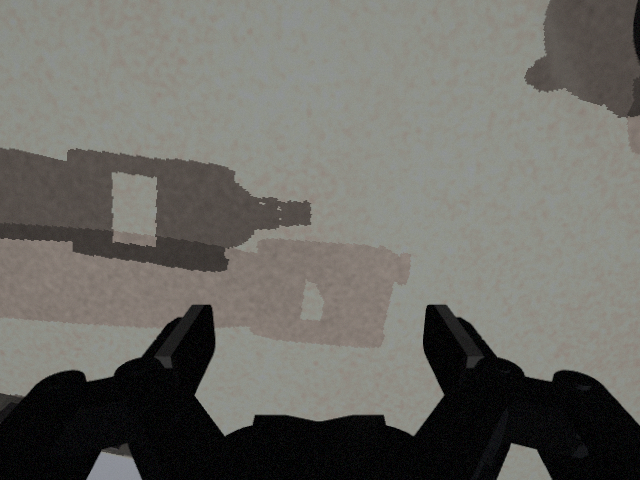

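```bash
python3 - <<'E'
from h import *
im=cv2.imread('pics/top0.png')
c=im[125:305,200:470]; cv2.imwrite('pics/top0c.png',cv2.resize(c,None,fx=2.96,fy=2.96,interpolation=cv2.INTER_CUBIC))
im=cv2.imread('pics/side0.png')
c=im[170:420,170:430]; cv2.imwrite('pics/side0c.png',cv2.resize(c,None,fx=2.4,fy=2.4,interpolation=cv2.INTER_CUBIC))
print(cams.camera_model('top')['intrinsics'],cams.camera_model('wrist'))
d=np.load('pics/top0.npz')['d']
for n,u,v in [('slabTR',300,202),('slabBR',293,288),('slabTL',216,195),('slabBL',208,281),('blockc',316,224),('shimend',304,268),('knob',339,270),('rodend',374,222),('toe',361,280),('handle',456,284),('tip',488,268),('rack',432,234)]:
    print(n,d[v,u],pt('top',u,v,d=d[v,u]).round(3))
E
```

```text
[[571.20033587   0.         330.12208287]
 [  0.         571.20033587 233.4525929 ]
 [  0.           0.           1.        ]] {'intrinsics': array([[359.84413468,   0.        , 318.76386527],
       [  0.        , 359.84413468, 241.47011799],
       [  0.        ,   0.        ,   1.        ]]), 'distortion': array([-0.01929178,  0.        ,  0.        ,  0.        ,  0.        ]), 'tool_from_camera': array([[ 4.42822073e-04,  9.55814084e-01,  2.93971497e-01,
        -7.48259088e-02],
       [ 9.67667275e-05, -2.93971566e-01,  9.55814160e-01,
        -1.44425311e-01],
       [ 9.99999897e-01, -3.94808949e-04, -2.22668099e-04,
         1.08832114e-04],
       [ 0.00000000e+00,  0.00000000e+00,  0.00000000e+00,
         1.00000000e+00]])}
slabTR 1.7819186 [0.651 0.109 0.001]
slabBR 1.7676308 [ 0.384  0.126 -0.008]
slabTL 1.7873694 [ 0.671  0.372 -0.   ]
slabBL 1.7615448 [0.402 0.388 0.003]
blockc 1.7473851 [0.58  0.057 0.029]
shimend 1.7573159 [0.446 0.092 0.008]
knob 1.7298392 [ 0.441 -0.015  0.034]
rodend 1.7759238 [ 0.592 -0.122 -0.001]
toe 1.7546623 [ 0.411 -0.083  0.005]
handle 1.7564428 [ 0.403 -0.375 -0.   ]
tip 1.6978554 [ 0.452 -0.457  0.062]
rack 1.7271322 [ 0.553 -0.295  0.043]
```

View pics/top0c.png

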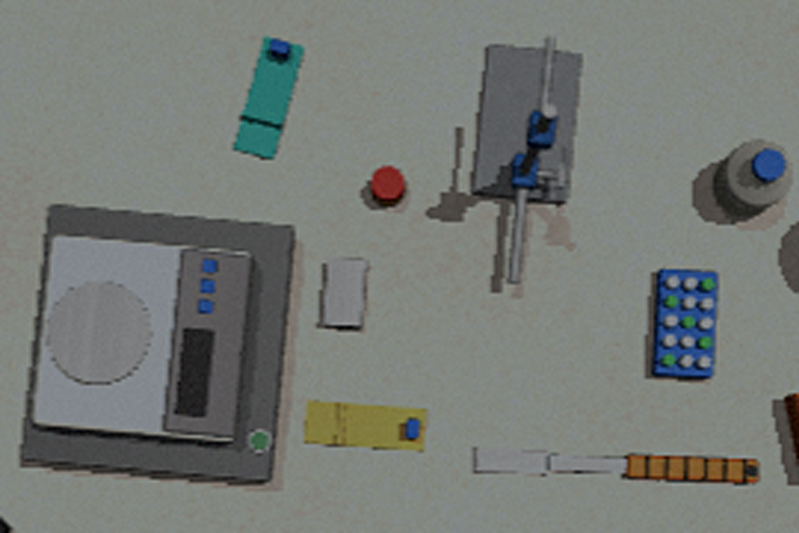

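View pics/side0c.png

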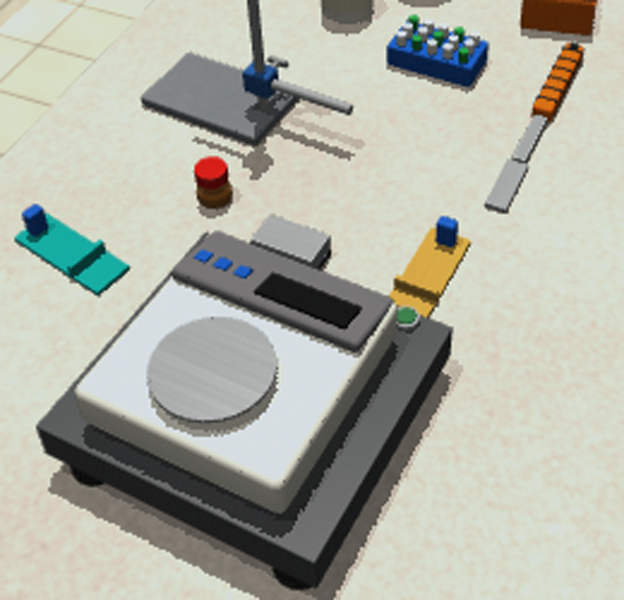

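```bash
python3 - <<'E'
from h import *
f=2.96
def P(n,cx,cy,z):
    p=pt('top',200+(cx+.5)/f-.5,125+(cy+.5)/f-.5,z=z); print(n,p.round(4)); return p[:2]
a=P('slabFR -y',294,226,.061);b=P('slabFR +y',270,482,.061);c=P('bl',50,205,.056);d=P('br',22,466,.056)
print('edge len',np.linalg.norm(a-b),'depth',np.linalg.norm(a-c)); e=(b-a)/np.linalg.norm(b-a); print('mid',(a+b)/2,'edge ydir',e,np.degrees(np.arctan2(e[1],e[0])))
for q in[(329,257),(369,259),(363,329),(321,327)]:P('block',*q,.027)
for q in[(307,401),(427,409),(424,451),(304,444)]:P('shim',*q,.005)
P('knob',412,429,.035)
for q in[(514,282),(520,185)]:P('rod',*q,.055)
for q in[(474,448),(474,473)]:P('toe',*q,.006)
for q in[(759,458),(758,483)]:P('handle',*q,.018)
for q in[(627,453),(627,478)]:P('sleeve front',*q,.018)
for q in[(653,269),(717,270),(713,378),(652,374)]:P('rack',*q,.04)
P('jar',388,184,.045)
for q in[(473,196),(565,203)]:P('standbase',*q,.014)
E
```

```text
slabFR -y [0.6459 0.1078 0.061 ]
slabFR +y [0.3862 0.1274 0.061 ]
bl [0.6653 0.3582 0.056 ]
br [0.3991 0.3785 0.056 ]
edge len 0.2604400922314354 depth 0.2511082017351694
mid [0.51605594 0.11761736] edge ydir [-0.99717621  0.0750973 ] 175.69318706712224
block [0.6188 0.0732 0.027 ]
block [0.6172 0.0318 0.027 ]
block [0.5443 0.0369 0.027 ]
block [0.5459 0.0804 0.027 ]
shim [0.4701 0.0948 0.005 ]
shim [ 0.4634 -0.0303  0.005 ]
shim [ 0.4198 -0.0277  0.005 ]
shim [0.4254 0.0971 0.005 ]
knob [ 0.4417 -0.0148  0.035 ]
rod [ 0.5919 -0.1167  0.055 ]
rod [ 0.6917 -0.1222  0.055 ]
toe [ 0.4235 -0.0795  0.006 ]
toe [ 0.3977 -0.0797  0.006 ]
handle [ 0.417  -0.3718  0.018 ]
handle [ 0.3914 -0.3706  0.018 ]
sleeve front [ 0.4203 -0.2364  0.018 ]
sleeve front [ 0.3947 -0.2364  0.018 ]
rack [ 0.6086 -0.26    0.04  ]
rack [ 0.6084 -0.3255  0.04  ]
rack [ 0.4975 -0.321   0.04  ]
rack [ 0.5008 -0.2589  0.04  ]
jar [0.6929 0.0129 0.045 ]
standbase [ 0.6864 -0.0759  0.014 ]
standbase [ 0.6801 -0.1721  0.014 ]
```

```bash
cat >> h.py <<'E'
XS=np.array([.0751,.9972,0]); YS=np.array([-.9972,.0751,0])
MID=np.array([.516,.1176,0]); LIP=np.array([.5805,.0777,.027])
def frame(yaxis,zaxis):
    y=np.array(yaxis,float);y/=np.linalg.norm(y); z=np.array(zaxis,float); z-=y*(z@y); z/=np.linalg.norm(z)
    return np.column_stack([np.cross(y,z),y,z])
def rel(pos,Rt=None,s=None):
    s=s or ctrl.get_state(); R0=R.from_quat(s['tcp_rot']).as_matrix()
    if Rt is None: Rt=R0
    t=R0.T@(np.array(pos)-s['eef_pos'])*100; a=R.from_matrix(R0.T@Rt).as_rotvec(degrees=True)
    print('t cm',t.round(2),'a deg',a.round(2),'| dist mm',round(np.linalg.norm(t)*10,1)); return t,a
def st():
    s=ctrl.get_state(); print(round(s['time'],2),'pos',s['eef_pos'].round(4),'F',s['contact_force'].round(1),'M',s['wrist_torque'].round(2),'op',round(s['opening'],3),'q',s['qpos'].round(2)); print(R.from_quat(s['tcp_rot']).as_matrix().round(3).tolist()); return s
E
python3 - <<'E'
from h import *
s=st()
b=np.array([.022,.9998,0]); p=np.array([.9998,-.022,0])
for z in(p,-p):
    rel([.406,-.275,.15],frame([0,0,-1],z))
E
```

```text
0.15 pos [ 0.1779 -0.6506  0.2302] F [-0.2 -0.1 -0.3] M [-0.06 -0.04  0.01] op 0.998 q [-1.45  0.29  1.58  0.    1.28 -0.15]
[[-0.965, -0.0, 0.264], [-0.264, 0.002, -0.965], [-0.0, -1.0, -0.002]]
t cm [-31.9    8.09 -30.2 ] a deg [  0.08 -73.45  -0.08] | dist mm 446.7
t cm [-31.9    8.09 -30.2 ] a deg [9.0000e-02 1.0655e+02 9.0000e-02] | dist mm 446.7
```

Emit:
play_rows(
  steps=[
    {"tx": -31.9,"ty": 4,"tz": -30.2,"ay": -73.4},
    {"tx": -31.9,"ty": 4,"tz": -30.2,"ay": -73.4},
    {"tx": -31.9,"ty": 4,"tz": -30.2,"ay": -73.4},
    {"tx": -31.9,"ty": 4,"tz": -30.2,"ay": -73.4},
    {"tx": -31.9,"ty": 4,"tz": -30.2,"ay": -73.4},
    {"tx": -31.9,"ty": 4,"tz": -30.2,"ay": -73.4},
    {"tx": -31.9,"ty": 4,"tz": -30.2,"ay": -73.4},
    {"tx": -31.9,"ty": 4,"tz": -30.2,"ay": -73.4},
    {"tx": -31.9,"ty": 4,"tz": -30.2,"ay": -73.4},
    {"tx": -31.9,"ty": 4,"tz": -30.2,"ay": -73.4},
    {"tx": -31.9,"ty": 4,"tz": -30.2,"ay": -73.4},
    {"tx": -31.9,"ty": 4,"tz": -30.2,"ay": -73.4},
  ],
)

```text
invalid input at $.steps[0]: expected keys claw, tx, ty, tz, ax, ay, az
```

```bash
python3 - <<'E'
from h import *
im,d,s=snap('wrist','w1'); st()
p=np.array([.9998,-.022,0])
rel([.406,-.275,.05],frame([0,0,-1],p))
print(proj('wrist',[[.406,-.275,.02],[.404,-.371,.02],[.4106,-.0796,.006]],s).round())
E
```

```text
0.2 pos [ 0.178  -0.6507  0.2304] F [-0.6  0.3  0.7] M [ 0.   -0.03  0.02] op 0.998 q [-1.45  0.29  1.58  0.    1.28 -0.15]
[[-0.965, -0.0, 0.264], [-0.264, 0.002, -0.965], [-0.0, -1.0, -0.001]]
t cm [-31.9  18.1 -30.2] a deg [ 6.000e-02 -7.345e+01 -7.000e-02] | dist mm 475.1
[[ -64. -187.]
 [  55. -151.]
 [-273. -237.]]
```

View pics/w1.png

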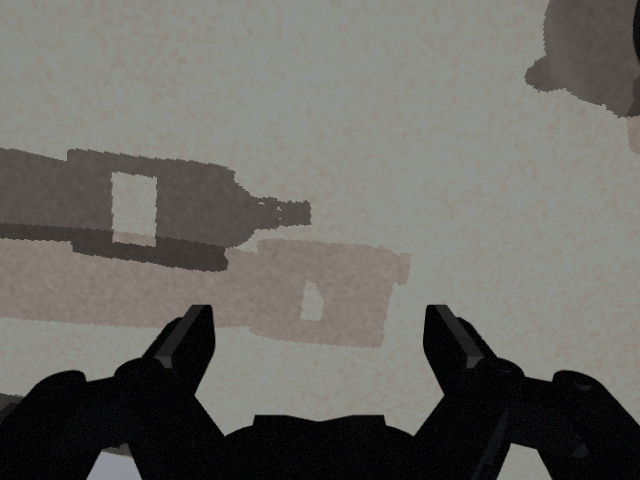

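The move was refused: every row needs all the keys. The picture still shows the start pose.

Emit:
play_rows(
  steps=[
    {"claw": 7,"tx": -31.9,"ty": 4,"tz": -30.2,"ax": 0,"ay": -73.4,"az": 0},
    {"claw": 7,"tx": -31.9,"ty": 4,"tz": -30.2,"ax": 0,"ay": -73.4,"az": 0},
    {"claw": 7,"tx": -31.9,"ty": 4,"tz": -30.2,"ax": 0,"ay": -73.4,"az": 0},
    {"claw": 7,"tx": -31.9,"ty": 4,"tz": -30.2,"ax": 0,"ay": -73.4,"az": 0},
    {"claw": 7,"tx": -31.9,"ty": 4,"tz": -30.2,"ax": 0,"ay": -73.4,"az": 0},
    {"claw": 7,"tx": -31.9,"ty": 4,"tz": -30.2,"ax": 0,"ay": -73.4,"az": 0},
    {"claw": 7,"tx": -31.9,"ty": 4,"tz": -30.2,"ax": 0,"ay": -73.4,"az": 0},
    {"claw": 7,"tx": -31.9,"ty": 4,"tz": -30.2,"ax": 0,"ay": -73.4,"az": 0},
    {"claw": 7,"tx": -31.9,"ty": 4,"tz": -30.2,"ax": 0,"ay": -73.4,"az": 0},
    {"claw": 7,"tx": -31.9,"ty": 4,"tz": -30.2,"ax": 0,"ay": -73.4,"az": 0},
    {"claw": 7,"tx": -31.9,"ty": 4,"tz": -30.2,"ax": 0,"ay": -73.4,"az": 0},
    {"claw": 7,"tx": -31.9,"ty": 4,"tz": -30.2,"ax": 0,"ay": -73.4,"az": 0},
  ],
)

```text
time: 1.2
eef_pos: [0.4073, -0.2714, 0.1904]
tcp_rot: [-0.495, 0.505, -0.503, 0.496]
contact_force: [0.4, -0.6, -0.6]
opening: 0.817
```

```bash
python3 - <<'E'
from h import *
im,d,s=snap('wrist','w2'); st()
p=np.array([.9998,-.022,0])
rel([.406,-.275,.05],frame([0,0,-1],p))
print(proj('wrist',[[.406,-.275,.02],[.404,-.371,.02],[.4106,-.0796,.006]],s).round())
E
```

```text
1.25 pos [ 0.4067 -0.2735  0.1909] F [ 0.8 -0.3  0.7] M [-0.02 -0.03 -0.06] op 0.819 q [-0.8  -0.09  2.06 -0.    1.17 -0.78]
[[-0.019, -0.001, 1.0], [-1.0, 0.001, -0.019], [-0.001, -1.0, -0.001]]
t cm [ 0.16 14.09 -0.06] a deg [ 0.04  0.18 -0.03] | dist mm 140.9
[[318. 222.]
 [317. 318.]
 [319. -23.]]
```

View pics/w2.png

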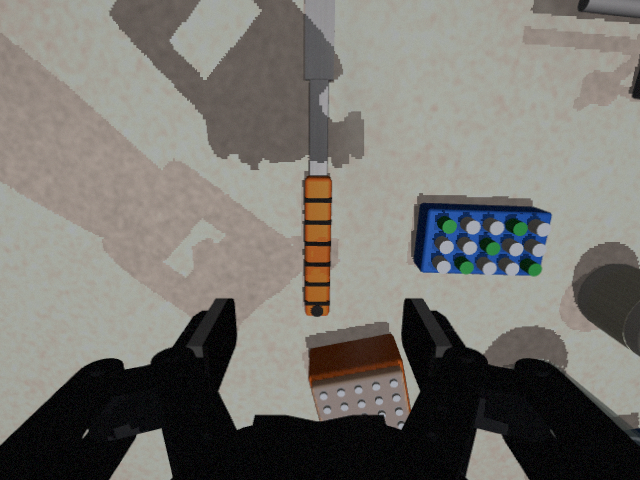

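Emit:
play_rows(
  steps=[
    {"claw": 6,"tx": 0.1,"ty": 12,"tz": 0,"ax": 0,"ay": 0,"az": 0},
    {"claw": 6,"tx": 0.1,"ty": 12,"tz": 0,"ax": 0,"ay": 0,"az": 0},
    {"claw": 6,"tx": 0.1,"ty": 12,"tz": 0,"ax": 0,"ay": 0,"az": 0},
    {"claw": 6,"tx": 0.1,"ty": 15,"tz": 0,"ax": 0,"ay": 0,"az": 0},
    {"claw": 6,"tx": 0.1,"ty": 17,"tz": 0,"ax": 0,"ay": 0,"az": 0},
    {"claw": 6,"tx": 0.1,"ty": 18,"tz": 0,"ax": 0,"ay": 0,"az": 0},
    {"claw": 6,"tx": 0.1,"ty": 18.5,"tz": 0,"ax": 0,"ay": 0,"az": 0},
    {"claw": 6,"tx": 0.1,"ty": 18.6,"tz": 0,"ax": 0,"ay": 0,"az": 0},
  ],
)

```text
time: 1.92
eef_pos: [0.4058, -0.2774, 0.0051]
tcp_rot: [-0.494, 0.506, -0.506, 0.494]
contact_force: [-0.3, 0.6, -0.3]
opening: 0.703
```

Emit:
play_rows(
  grip_force=80,
  steps=[
    {"claw": 2,"tx": 0,"ty": 0,"tz": 0,"ax": 0,"ay": 0,"az": 0},
    {"claw": 2,"tx": 0,"ty": 0,"tz": 0,"ax": 0,"ay": 0,"az": 0},
    {"claw": 2,"tx": 0,"ty": 0,"tz": 0,"ax": 0,"ay": 0,"az": 0},
    {"claw": 2,"tx": 0,"ty": 0,"tz": 0,"ax": 0,"ay": 0,"az": 0},
    {"claw": 2,"tx": 0,"ty": 0,"tz": 0,"ax": 0,"ay": 0,"az": 0},
    {"claw": 2,"tx": 0,"ty": 0,"tz": 0,"ax": 0,"ay": 0,"az": 0},
  ],
)

```text
time: 2.42
eef_pos: [0.407, -0.2779, 0.0073]
tcp_rot: [0.495, -0.504, 0.507, -0.494]
contact_force: [-1.1, 0.6, 5.1]
opening: 0.256
```

```bash
python3 - <<'E'
from h import *
snap('wrist','w3'); st()
E
```

```text
2.47 pos [ 0.407  -0.2778  0.0073] F [-2.1  0.4  6.6] M [0.07 0.35 0.  ] op 0.255 q [-0.8   0.2   2.15 -0.    0.79 -0.78]
[[-0.022, 0.002, 1.0], [-1.0, -0.003, -0.022], [0.003, -1.0, 0.002]]
```

View pics/w3.png

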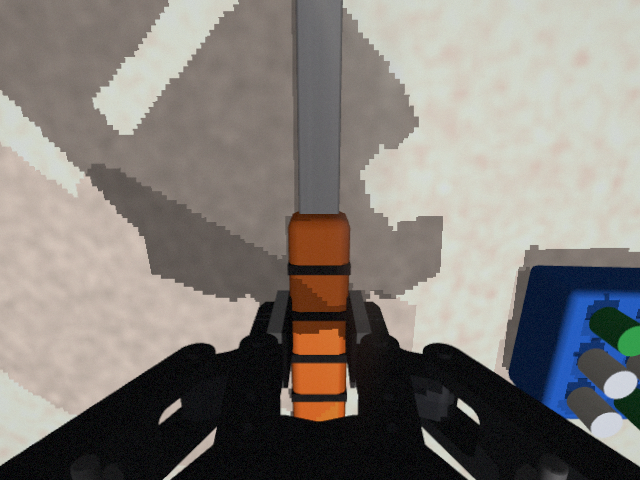

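```bash
cat >> h.py <<'E'
G=.198; U=.0073
def barpose(th,L,h=0.,psi=0.,lat=0.,lift=0.):
    """th pitch toe-down rad, L toe beyond lip, h hover, psi swing: handle toward -y"""
    c,s_=np.cos(psi),np.sin(psi)
    bx=XS*c+YS*s_   # handle goes to -YS => toe to +YS
    side=np.cross([0,0,1],bx)
    d=bx*np.cos(th)-np.array([0,0,np.sin(th)]); up=bx*np.sin(th)+np.array([0,0,np.cos(th)])
    P=LIP+YS*lat+up*(h+U)-d*(G-L)+np.array([0,0,lift])
    return P,frame(-up,-side)
E
python3 - <<'E'
from h import *
s=ctrl.get_state()
th=np.radians(24)
P,Rt=barpose(th,0,.004,lift=.06);print(P); rel(P,Rt)
s2=dict(s,eef_pos=P,tcp_rot=R.from_matrix(Rt).as_quat())
P2,_=barpose(th,0,.002);rel(P2,Rt,s2)
E
```

```text
[ 0.56726093 -0.09809228  0.17785692]
t cm [-18.29 -17.08  15.65] a deg [ -0.74   2.95 -23.85] | dist mm 295.1
t cm [-2.44  5.68 -0.  ] a deg [-0.  0.  0.] | dist mm 61.8
```

Emit:
play_rows(
  steps=[
    {"claw": 2,"tx": 0,"ty": -2,"tz": 0,"ax": 0,"ay": 0,"az": 0},
    {"claw": 2,"tx": 0,"ty": -5,"tz": 0,"ax": 0,"ay": 0,"az": 0},
    {"claw": 2,"tx": 0,"ty": -9,"tz": 0,"ax": 0,"ay": 0,"az": 0},
    {"claw": 2,"tx": 0,"ty": -13,"tz": 0,"ax": 0,"ay": 0,"az": 0},
    {"claw": 2,"tx": 0,"ty": -17,"tz": 0,"ax": 0,"ay": 0,"az": 0},
    {"claw": 2,"tx": -2.6,"ty": -17.1,"tz": 2.2,"ax": -0.1,"ay": 0.5,"az": -4},
    {"claw": 2,"tx": -5.2,"ty": -17.1,"tz": 4.4,"ax": -0.2,"ay": 1,"az": -8},
    {"claw": 2,"tx": -7.8,"ty": -17.1,"tz": 6.7,"ax": -0.4,"ay": 1.5,"az": -12},
    {"claw": 2,"tx": -10.4,"ty": -17.1,"tz": 9,"ax": -0.5,"ay": 2,"az": -16},
    {"claw": 2,"tx": -13,"ty": -17.1,"tz": 11.2,"ax": -0.6,"ay": 2.5,"az": -20},
    {"claw": 2,"tx": -15.7,"ty": -17.1,"tz": 13.5,"ax": -0.7,"ay": 2.9,"az": -23.8},
    {"claw": 2,"tx": -18.3,"ty": -17.1,"tz": 15.6,"ax": -0.7,"ay": 2.9,"az": -23.8},
  ],
)

```text
time: 3.47
eef_pos: [0.566, -0.0935, 0.1744]
tcp_rot: [0.579, -0.408, 0.605, -0.364]
contact_force: [0.5, -0.6, -3.9]
opening: 0.255
```

```bash
python3 - <<'E'
from h import *
th=np.radians(24)
im,d,s=snap('wrist','w4');st(); im,d,_=snap('side','s4')
c=im[170:420,170:430]; cv2.imwrite('pics/s4c.png',cv2.resize(c,None,fx=2.4,fy=2.4,interpolation=cv2.INTER_CUBIC))
P,Rt=barpose(th,0,.002);rel(P,Rt)
Rr=R.from_quat(s['tcp_rot']).as_matrix(); toe=s['eef_pos']-Rr[:,0]*G+Rr[:,1]*U
print('toe',toe, 'proj',proj('wrist',[toe-Rr[:,1]*.006, LIP,LIP+YS*.035,LIP-YS*.035, MID+[0,0,.061]],s).round().tolist())
E
```

```text
3.52 pos [ 0.5699 -0.0899  0.1747] F [ 2.   2.3 -3.3] M [ 0.45 -0.25  0.03] op 0.255 q [-0.16  0.15  1.89 -0.46  1.11  0.12]
[[-0.064, -0.026, 0.998], [-0.915, -0.398, -0.069], [0.399, -0.917, 0.002]]
t cm [-1.79  5.67 -0.05] a deg [-0.1   0.38 -0.35] | dist mm 59.4
toe [0.57855144 0.0842639  0.08776848] proj [[319.0, -297.0], [325.0, -194.0], [248.0, -194.0], [402.0, -194.0], [123.0, -373.0]]
```

View pics/w4.png

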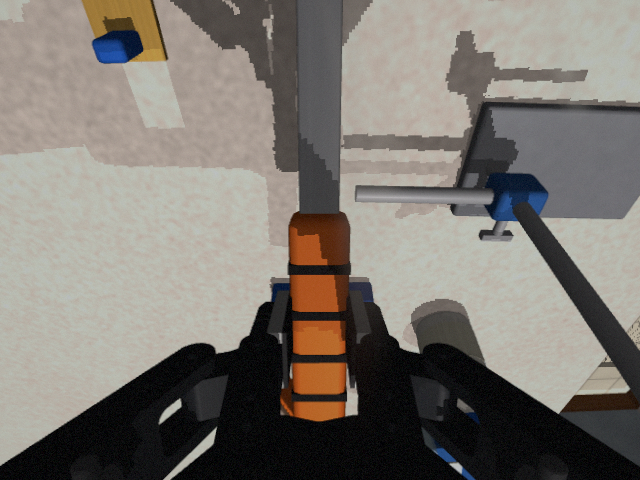

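View pics/s4c.png

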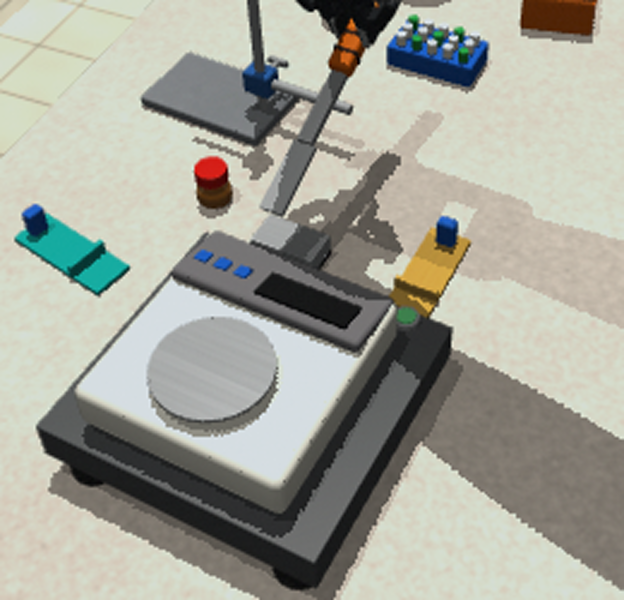

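Emit:
play_rows(
  steps=[
    {"claw": 2,"tx": -0.5,"ty": 1.6,"tz": 0,"ax": 0,"ay": 0.3,"az": -0.3},
    {"claw": 2,"tx": -1,"ty": 3.2,"tz": 0,"ax": 0,"ay": 0.3,"az": -0.3},
    {"claw": 2,"tx": -1.5,"ty": 4.6,"tz": 0,"ax": 0,"ay": 0.3,"az": -0.3},
    {"claw": 2,"tx": -1.8,"ty": 5.4,"tz": 0,"ax": 0,"ay": 0.3,"az": -0.3},
    {"claw": 2,"tx": -1.8,"ty": 5.6,"tz": 0,"ax": 0,"ay": 0.3,"az": -0.3},
    {"claw": 2,"tx": -1.8,"ty": 5.6,"tz": 0,"ax": 0,"ay": 0.3,"az": -0.3},
  ],
)

```text
time: 4.07
eef_pos: [0.5648, -0.1038, 0.1168]
tcp_rot: [0.578, -0.408, 0.608, -0.36]
contact_force: [0.4, -0.8, -2.5]
opening: 0.256
```

```bash
python3 - <<'E'
from h import *
th=np.radians(24)
s=st(); im,d,_=snap('side','s5')
c=im[210:310,240:360]; cv2.imwrite('pics/s5c.png',cv2.resize(c,None,fx=6,fy=6,interpolation=cv2.INTER_CUBIC))
im,d,_=snap('top','t5')
c=im[180:300,270:400]; cv2.imwrite('pics/t5c.png',cv2.resize(c,None,fx=5,fy=5,interpolation=cv2.INTER_CUBIC))
P,Rt=barpose(th,0,.002);rel(P,Rt)
Rr=R.from_quat(s['tcp_rot']).as_matrix(); toe=s['eef_pos']-Rr[:,0]*G+Rr[:,1]*U
tt=toe-Rr[:,1]*.006
print('toe',toe)
for n,(x,y,k) in dict(side=(240,210,6),top=(270,180,5)).items():
  print(n,((proj(n,[tt,tt+.012*Rr[:,2],tt-.012*Rr[:,2],LIP,LIP+YS*.035,LIP-YS*.035])-[x,y]+.5)*k).round().tolist())
E
```

```text
4.07 pos [ 0.5648 -0.1038  0.1168] F [ 0.4 -0.8 -2.5] M [0.37 0.02 0.03] op 0.256 q [-0.18  0.22  1.93 -0.5   1.01  0.17]
[[-0.072, -0.034, 0.997], [-0.91, -0.407, -0.08], [0.408, -0.913, -0.002]]
t cm [-0.57  0.04  0.06] a deg [ 0.   -0.29  0.12] | dist mm 5.7
toe [0.5788951  0.07341471 0.02931694]
side [[293.0, 373.0], [266.0, 363.0], [319.0, 383.0], [289.0, 389.0], [366.0, 418.0], [213.0, 360.0]]
top [[201.0, 223.0], [203.0, 203.0], [199.0, 242.0], [198.0, 222.0], [193.0, 279.0], [204.0, 165.0]]
```

View pics/s5c.png

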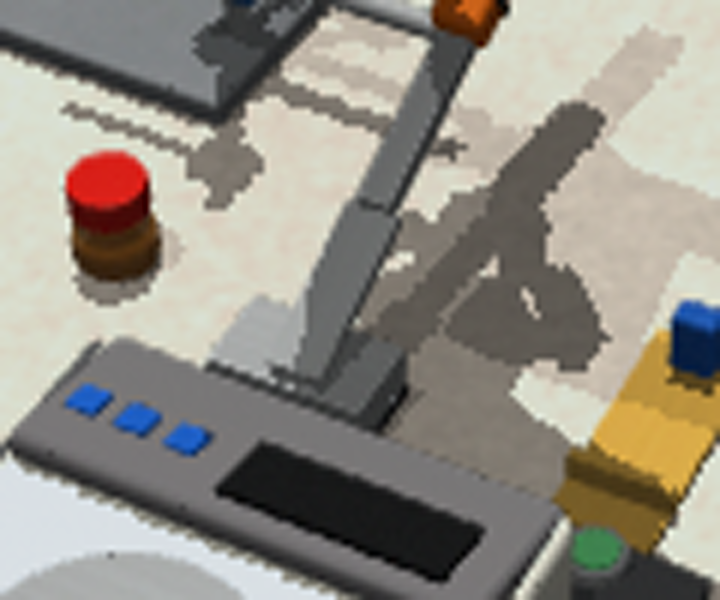

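View pics/t5c.png

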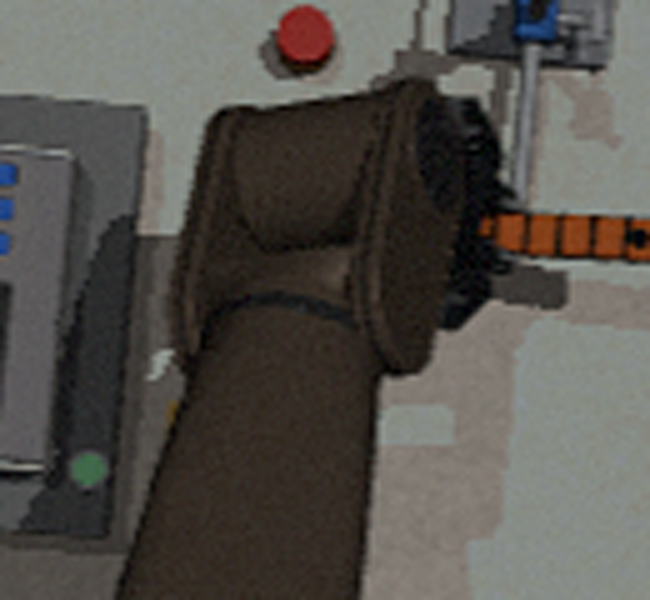

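```bash
python3 - <<'E'
from h import *
th=np.radians(24)
P,Rt=barpose(th,.030,.003);rel(P,Rt)
P,Rt=barpose(th,.054,.003);rel(P,Rt)
E
```

```text
t cm [-3.57 -0.07  0.05] a deg [ 0.   -0.29  0.12] | dist mm 35.7
t cm [-5.97 -0.07  0.04] a deg [ 0.   -0.29  0.12] | dist mm 59.7
```

Emit:
play_rows(
  steps=[
    {"claw": 2,"tx": -0.4,"ty": -0.07,"tz": 0,"ax": 0,"ay": 0,"az": 0},
    {"claw": 2,"tx": -1,"ty": -0.07,"tz": 0,"ax": 0,"ay": 0,"az": 0},
    {"claw": 2,"tx": -1.7,"ty": -0.07,"tz": 0,"ax": 0,"ay": 0,"az": 0},
    {"claw": 2,"tx": -2.4,"ty": -0.07,"tz": 0,"ax": 0,"ay": 0,"az": 0},
    {"claw": 2,"tx": -3,"ty": -0.07,"tz": 0,"ax": 0,"ay": 0,"az": 0},
    {"claw": 2,"tx": -3.5,"ty": -0.07,"tz": 0,"ax": 0,"ay": 0,"az": 0},
    {"claw": 2,"tx": -3.5,"ty": -0.07,"tz": 0,"ax": 0,"ay": 0,"az": 0},
  ],
)

```text
time: 4.75
eef_pos: [0.5679, -0.07, 0.1033]
tcp_rot: [0.578, -0.408, 0.608, -0.361]
contact_force: [0.0, 0.2, -3.9]
opening: 0.259
```

```bash
python3 - <<'E'
from h import *
th=np.radians(24)
st();P,Rt=barpose(th,.054,.003);rel(P,Rt)
E
```

```text
4.75 pos [ 0.5679 -0.07    0.1033] F [ 0.   0.2 -3.9] M [ 0.43 -0.01 -0.05] op 0.259 q [-0.12  0.24  1.93 -0.5   1.01  0.23]
[[-0.071, -0.032, 0.997], [-0.91, -0.407, -0.078], [0.408, -0.913, -0.001]]
t cm [-2.25 -0.09  0.14] a deg [ 0.1  -0.14  0.08] | dist mm 22.5
```

Emit:
play_rows(
  steps=[
    {"claw": 2,"tx": -0.3,"ty": -0.05,"tz": 0.1,"ax": 0,"ay": 0,"az": 0},
    {"claw": 2,"tx": -0.6,"ty": -0.05,"tz": 0.1,"ax": 0,"ay": 0,"az": 0},
    {"claw": 2,"tx": -1.0,"ty": -0.05,"tz": 0.1,"ax": 0,"ay": 0,"az": 0},
    {"claw": 2,"tx": -1.4,"ty": -0.05,"tz": 0.1,"ax": 0,"ay": 0,"az": 0},
    {"claw": 2,"tx": -1.8,"ty": -0.05,"tz": 0.1,"ax": 0,"ay": 0,"az": 0},
    {"claw": 2,"tx": -2.2,"ty": -0.05,"tz": 0.1,"ax": 0,"ay": 0,"az": 0},
    {"claw": 2,"tx": -2.2,"ty": -0.05,"tz": 0.1,"ax": 0,"ay": 0,"az": 0},
  ],
)

```text
time: 5.33
eef_pos: [0.5706, -0.0504, 0.0951]
tcp_rot: [0.578, -0.408, 0.608, -0.361]
contact_force: [0.7, -0.1, -2.9]
opening: 0.255
```

```bash
python3 - <<'E'
from h import *
th=np.radians(24)
st()
for a in (24,20,16,12,8,5,2,0,-1.5):
  P,Rt=barpose(np.radians(a),.054,0);print(a,end=' ');rel(P,Rt)
E
```

```text
5.33 pos [ 0.5706 -0.0504  0.0951] F [ 0.7 -0.1 -2.9] M [ 0.39 -0.04  0.06] op 0.255 q [-0.09  0.26  1.92 -0.5   1.02  0.27]
[[-0.072, -0.032, 0.997], [-0.91, -0.407, -0.079], [0.408, -0.913, -0.0]]
24 t cm [-0.11  0.26  0.02] a deg [ 0.09 -0.19  0.09] | dist mm 2.8
20 t cm [-0.09  1.27  0.03] a deg [ 0.09 -0.19  4.09] | dist mm 12.7
16 t cm [-0.15  2.27  0.03] a deg [ 0.08 -0.2   8.09] | dist mm 22.8
12 t cm [-0.27  3.27  0.03] a deg [ 0.07 -0.2  12.09] | dist mm 32.8
8 t cm [-0.47  4.26  0.03] a deg [ 0.07 -0.2  16.09] | dist mm 42.8
5 t cm [-0.66  4.99  0.03] a deg [ 0.06 -0.2  19.09] | dist mm 50.3
2 t cm [-0.89  5.71  0.03] a deg [ 0.06 -0.21 22.09] | dist mm 57.8
0 t cm [-1.06  6.18  0.03] a deg [ 0.05 -0.21 24.09] | dist mm 62.7
-1.5 t cm [-1.21  6.53  0.03] a deg [ 0.05 -0.21 25.59] | dist mm 66.4
```

Emit:
play_rows(
  steps=[
    {"claw": 2,"tx": -0.1,"ty": 0.3,"tz": 0,"ax": 0,"ay": 0,"az": 0},
    {"claw": 2,"tx": -0.1,"ty": 0.65,"tz": 0,"ax": 0,"ay": 0,"az": 1.5},
    {"claw": 2,"tx": -0.1,"ty": 1,"tz": 0,"ax": 0,"ay": 0,"az": 3},
    {"claw": 2,"tx": -0.1,"ty": 1.27,"tz": 0,"ax": 0,"ay": 0,"az": 4},
    {"claw": 2,"tx": -0.12,"ty": 1.6,"tz": 0,"ax": 0,"ay": 0,"az": 5.4},
    {"claw": 2,"tx": -0.14,"ty": 1.95,"tz": 0,"ax": 0,"ay": 0,"az": 6.8},
    {"claw": 2,"tx": -0.15,"ty": 2.27,"tz": 0,"ax": 0,"ay": 0,"az": 8.1},
    {"claw": 2,"tx": -0.15,"ty": 2.27,"tz": 0,"ax": 0,"ay": 0,"az": 8.1},
  ],
)

```text
time: 6.0
eef_pos: [0.5702, -0.059, 0.0742]
tcp_rot: [0.546, -0.448, 0.581, -0.403]
contact_force: [0.8, 4.8, -1.4]
opening: 0.256
```

```bash
python3 - <<'E'
from h import *
st()
im,d,_=snap('side','s6')
c=im[170:420,170:430]; cv2.imwrite('pics/s6c.png',cv2.resize(c,None,fx=2.4,fy=2.4,interpolation=cv2.INTER_CUBIC))
for a in (16,12,8,5,2,0,-1.5):
  P,Rt=barpose(np.radians(a),.054,0);print(a,end=' ');rel(P,Rt)
E
```

```text
6.0 pos [ 0.5702 -0.059   0.0742] F [ 0.8  4.8 -1.4] M [0.76 0.03 0.06] op 0.256 q [-0.16  0.27  1.94 -0.34  0.95  0.12]
[[-0.078, -0.021, 0.997], [-0.959, -0.273, -0.081], [0.274, -0.962, 0.001]]
16 t cm [-0.07  0.06 -0.01] a deg [ 0.03 -0.3  -0.03] | dist mm 0.9
12 t cm [-0.06  1.06 -0.01] a deg [ 0.02 -0.3   3.97] | dist mm 10.6
8 t cm [-0.11  2.07 -0.01] a deg [ 0.01 -0.3   7.97] | dist mm 20.7
5 t cm [-0.2   2.82 -0.01] a deg [-0.   -0.3  10.97] | dist mm 28.2
2 t cm [-0.32  3.56 -0.01] a deg [-1.000e-02 -3.000e-01  1.397e+01] | dist mm 35.8
0 t cm [-0.43  4.05 -0.01] a deg [-1.000e-02 -3.000e-01  1.597e+01] | dist mm 40.8
-1.5 t cm [-0.52  4.42 -0.01] a deg [-0.02 -0.3  17.47] | dist mm 44.5
```

View pics/s6c.png

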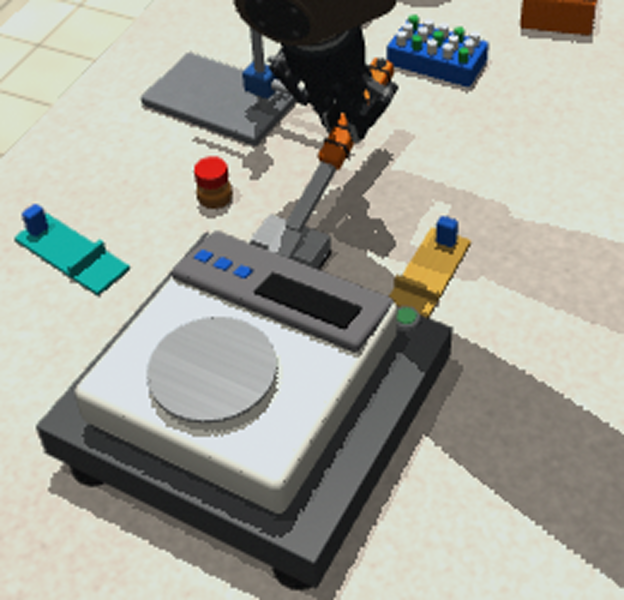

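Emit:
play_rows(
  steps=[
    {"claw": 2,"tx": -0.1,"ty": 0.35,"tz": 0,"ax": 0,"ay": 0,"az": 1.3},
    {"claw": 2,"tx": -0.08,"ty": 0.7,"tz": 0,"ax": 0,"ay": 0,"az": 2.6},
    {"claw": 2,"tx": -0.06,"ty": 1.05,"tz": 0,"ax": 0,"ay": 0,"az": 4},
    {"claw": 2,"tx": -0.07,"ty": 1.4,"tz": 0,"ax": 0,"ay": 0,"az": 5.3},
    {"claw": 2,"tx": -0.09,"ty": 1.75,"tz": 0,"ax": 0,"ay": 0,"az": 6.7},
    {"claw": 2,"tx": -0.11,"ty": 2.07,"tz": 0,"ax": 0,"ay": 0,"az": 8},
    {"claw": 2,"tx": -0.11,"ty": 2.07,"tz": 0,"ax": 0,"ay": 0,"az": 8},
  ],
)

```text
time: 6.63
eef_pos: [0.5702, -0.0639, 0.0552]
tcp_rot: [0.515, -0.484, 0.552, -0.442]
contact_force: [-2.1, 4.3, 4.4]
opening: 0.252
```

```bash
python3 - <<'E'
from h import *
st()
for a in (8,5,2,0,-1,-2):
  P,Rt=barpose(np.radians(a),.054,0);print(a,end=' ');rel(P,Rt)
E
```

```text
6.63 pos [ 0.5702 -0.0639  0.0552] F [-2.1  4.3  4.4] M [0.44 0.31 0.11] op 0.252 q [-0.23  0.28  1.94 -0.18  0.9  -0.04]
[[-0.079, -0.01, 0.997], [-0.987, -0.139, -0.079], [0.14, -0.99, 0.001]]
8 t cm [-0.05  0.08 -0.04] a deg [-0.01 -0.25  0.03] | dist mm 1.0
5 t cm [-0.03  0.84 -0.04] a deg [-0.02 -0.25  3.03] | dist mm 8.4
2 t cm [-0.05  1.59 -0.04] a deg [-0.02 -0.25  6.03] | dist mm 15.9
0 t cm [-0.09  2.09 -0.04] a deg [-0.03 -0.25  8.03] | dist mm 21.0
-1 t cm [-0.11  2.34 -0.04] a deg [-0.03 -0.25  9.03] | dist mm 23.5
-2 t cm [-0.14  2.59 -0.04] a deg [-0.03 -0.25 10.03] | dist mm 26.0
```

Emit:
play_rows(
  steps=[
    {"claw": 2,"tx": -0.04,"ty": 0.35,"tz": 0,"ax": 0,"ay": 0,"az": 1.2},
    {"claw": 2,"tx": -0.03,"ty": 0.7,"tz": 0,"ax": 0,"ay": 0,"az": 2.5},
    {"claw": 2,"tx": -0.03,"ty": 1.05,"tz": 0,"ax": 0,"ay": 0,"az": 3.9},
    {"claw": 2,"tx": -0.04,"ty": 1.4,"tz": 0,"ax": 0,"ay": 0,"az": 5.3},
    {"claw": 2,"tx": -0.05,"ty": 1.75,"tz": 0,"ax": 0,"ay": 0,"az": 6.7},
    {"claw": 2,"tx": -0.08,"ty": 2.05,"tz": 0,"ax": 0,"ay": 0,"az": 7.9},
    {"claw": 2,"tx": -0.1,"ty": 2.2,"tz": 0,"ax": 0,"ay": 0,"az": 8.5},
    {"claw": 2,"tx": -0.1,"ty": 2.2,"tz": 0,"ax": 0,"ay": 0,"az": 8.5},
  ],
)

```text
time: 7.3
eef_pos: [0.5707, -0.0664, 0.035]
tcp_rot: [-0.478, 0.52, -0.518, 0.482]
contact_force: [-4.0, 3.0, 10.5]
opening: 0.254
```

```bash
python3 - <<'E'
from h import *
st()
im,d,s=snap('side','s7');c=im[170:420,170:430]; cv2.imwrite('pics/s7c.png',cv2.resize(c,None,fx=2.4,fy=2.4,interpolation=cv2.INTER_CUBIC))
im,d,s=snap('wrist','w7')
for a in (0,-.5,-1): P,Rt=barpose(np.radians(a),.054,0);rel(P,Rt)
for psi in (.06,.12,.18,.25):
  P,Rt=barpose(np.radians(-.5),.054,0,psi);rel(P,Rt)
E
```

```text
7.3 pos [ 0.5707 -0.0664  0.035 ] F [-4.   3.  10.5] M [0.25 0.76 0.27] op 0.254 q [-0.3   0.31  1.95  0.01  0.89 -0.22]
[[-0.077, 0.001, 0.997], [-0.997, 0.006, -0.077], [-0.006, -1.0, 0.001]]
t cm [-0.04  0.07 -0.11] a deg [-0.07 -0.08 -0.32] | dist mm 1.4
t cm [-0.03  0.2  -0.11] a deg [-0.07 -0.08  0.18] | dist mm 2.3
t cm [-0.02  0.33 -0.11] a deg [-0.07 -0.08  0.68] | dist mm 3.4
t cm [-0.06  0.2   0.75] a deg [-0.09 -3.52  0.19] | dist mm 7.8
t cm [-0.13  0.2   1.62] a deg [-0.12 -6.96  0.19] | dist mm 16.3
t cm [-0.27  0.2   2.47] a deg [ -0.14 -10.4    0.19] | dist mm 24.9
t cm [-0.48  0.21  3.45] a deg [ -0.17 -14.41   0.19] | dist mm 34.9
```

View pics/s7c.png

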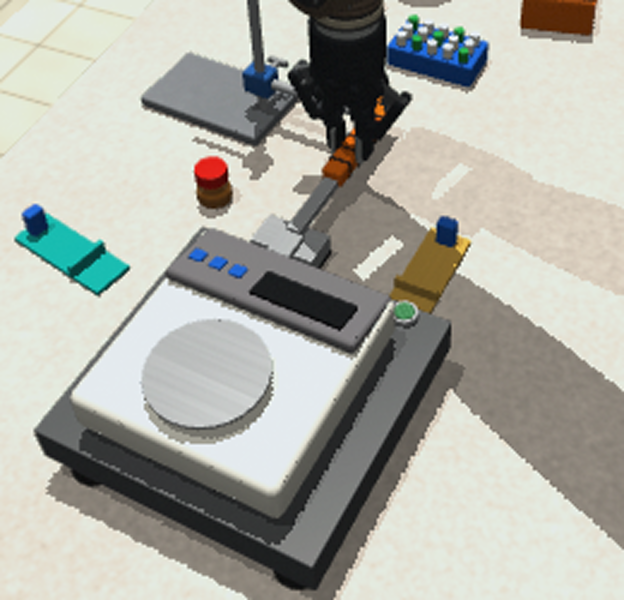

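View pics/w7.png

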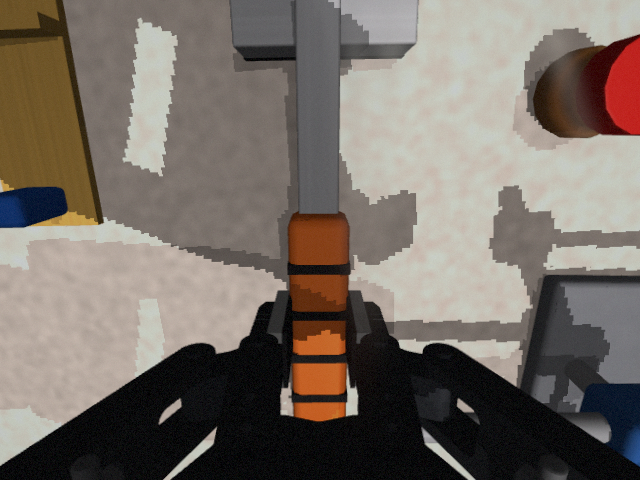

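Emit:
play_rows(
  steps=[
    {"claw": 2,"tx": 0,"ty": 0.15,"tz": 0,"ax": 0,"ay": 0,"az": 0.4},
    {"claw": 2,"tx": 0,"ty": 0.3,"tz": 0,"ax": 0,"ay": 0,"az": 0.8},
    {"claw": 2,"tx": 0,"ty": 0.35,"tz": 0,"ax": 0,"ay": 0,"az": 0.8},
    {"claw": 2,"tx": -0.01,"ty": 0.35,"tz": 0.3,"ax": 0,"ay": -1.2,"az": 0.8},
    {"claw": 2,"tx": -0.03,"ty": 0.35,"tz": 0.7,"ax": 0,"ay": -2.9,"az": 0.8},
    {"claw": 2,"tx": -0.05,"ty": 0.35,"tz": 1.1,"ax": 0,"ay": -4.6,"az": 0.8},
    {"claw": 2,"tx": -0.1,"ty": 0.35,"tz": 1.5,"ax": 0,"ay": -6.3,"az": 0.8},
    {"claw": 2,"tx": -0.1,"ty": 0.35,"tz": 1.5,"ax": 0,"ay": -6.3,"az": 0.8},
  ],
)

```text
time: 8.07
eef_pos: [0.5868, -0.0669, 0.0335]
tcp_rot: [-0.502, 0.496, -0.488, 0.514]
contact_force: [-6.3, 1.7, 16.2]
opening: 0.25
```

```bash
python3 - <<'E'
from h import *
s=st()
im,d,s=snap('wrist','w8')
for psi in (.12,.18,.25,.28):
  P,Rt=barpose(np.radians(-.8),.054,0,psi);rel(P,Rt)
E
```

```text
8.07 pos [ 0.5868 -0.0669  0.0335] F [-6.3  1.7 16.2] M [-0.02  1.19 -0.13] op 0.25 q [-0.29  0.34  1.91  0.02  0.9  -0.34]
[[0.032, 0.003, 0.999], [-0.999, 0.019, 0.032], [-0.019, -1.0, 0.004]]
t cm [-0.07  0.12  0.01] a deg [-0.24 -0.76 -0.28] | dist mm 1.4
t cm [-0.11  0.12  0.88] a deg [-0.3  -4.2  -0.27] | dist mm 8.9
t cm [-0.21  0.13  1.88] a deg [-0.36 -8.21 -0.26] | dist mm 19.0
t cm [-0.28  0.13  2.31] a deg [-0.39 -9.92 -0.26] | dist mm 23.3
```

View pics/w8.png

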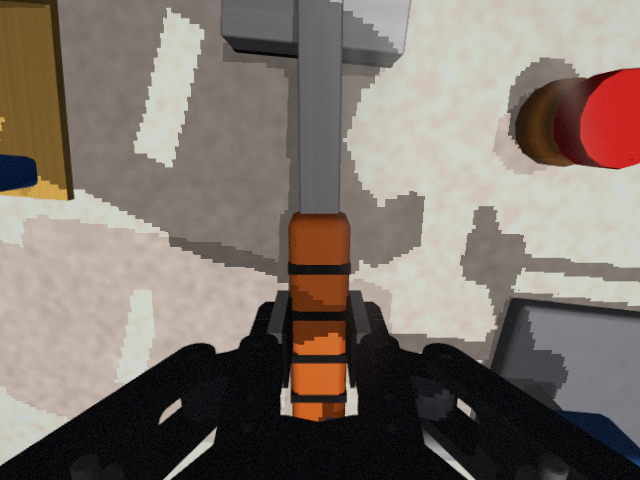

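Emit:
play_rows(
  steps=[
    {"claw": 2,"tx": -0.03,"ty": 0.05,"tz": 0.3,"ax": 0,"ay": -1.5,"az": 0},
    {"claw": 2,"tx": -0.06,"ty": 0.08,"tz": 0.7,"ax": 0,"ay": -3.2,"az": 0},
    {"claw": 2,"tx": -0.1,"ty": 0.1,"tz": 1.1,"ax": 0,"ay": -4.8,"az": 0},
    {"claw": 2,"tx": -0.15,"ty": 0.1,"tz": 1.5,"ax": 0,"ay": -6.5,"az": 0},
    {"claw": 2,"tx": -0.2,"ty": 0.1,"tz": 1.9,"ax": 0,"ay": -8.1,"az": 0},
    {"claw": 2,"tx": -0.25,"ty": 0.1,"tz": 2.1,"ax": 0,"ay": -9,"az": 0},
    {"claw": 2,"tx": -0.25,"ty": 0.1,"tz": 2.1,"ax": 0,"ay": -9,"az": 0},
  ],
)

```text
time: 8.7
eef_pos: [0.6095, -0.0647, 0.0337]
tcp_rot: [-0.538, 0.453, -0.45, 0.551]
contact_force: [-3.8, 0.1, 16.9]
opening: 0.253
```

```bash
python3 - <<'E'
from h import *
s=st()
im,d,s=snap('wrist','w9')
im,d,_=snap('side','s9');c=im[130:330,230:430]; cv2.imwrite('pics/s9c.png',cv2.resize(c,None,fx=3,fy=3,interpolation=cv2.INTER_CUBIC))
im,d,_=snap('top','t9');c=im[150:300,270:470]; cv2.imwrite('pics/t9c.png',cv2.resize(c,None,fx=4,fy=4,interpolation=cv2.INTER_CUBIC))
for psi in (.25,.28):
  P,Rt=barpose(np.radians(-.8),.054,0,psi);rel(P,Rt)
E
```

```text
8.7 pos [ 0.6095 -0.0647  0.0337] F [-3.8  0.1 16.9] M [-0.35  0.88 -0.68] op 0.253 q [-0.28  0.38  1.85  0.02  0.9  -0.48]
[[0.185, 0.008, 0.983], [-0.983, 0.018, 0.185], [-0.016, -1.0, 0.011]]
t cm [-0.12  0.14 -0.38] a deg [-0.66  0.62 -0.1 ] | dist mm 4.2
t cm [-0.13  0.14  0.05] a deg [-0.69 -1.1  -0.09] | dist mm 2.0
```

View pics/w9.png

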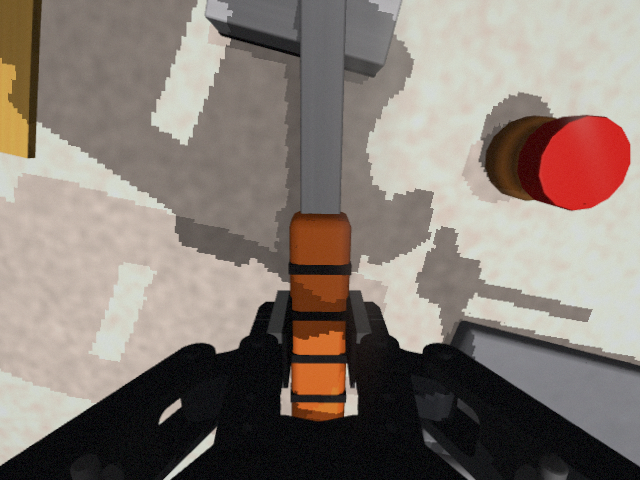

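View pics/s9c.png

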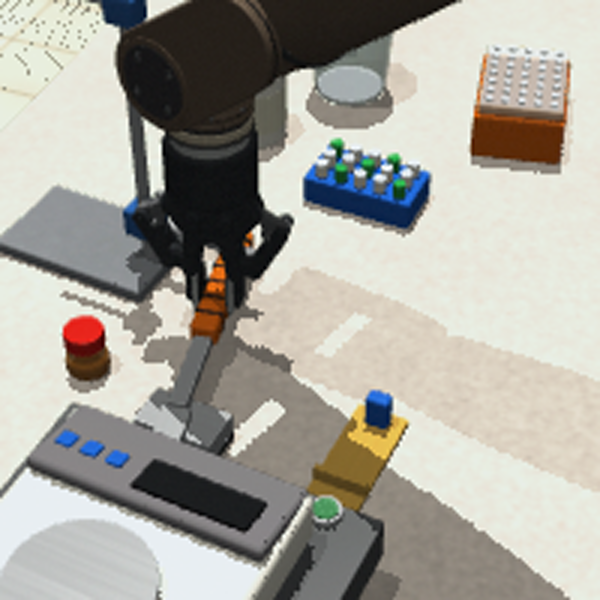

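View pics/t9c.png

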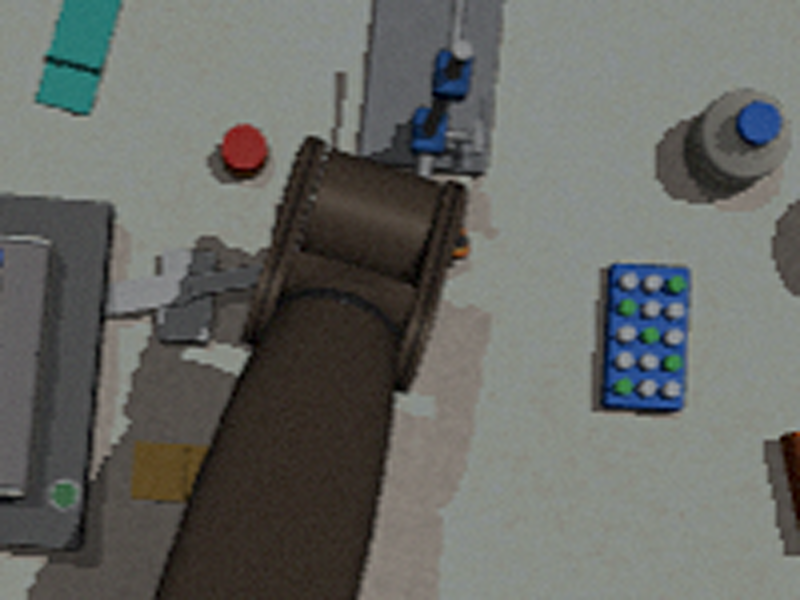

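Emit:
play_rows(
  steps=[
    {"claw": 2,"tx": 0,"ty": -0.1,"tz": 0,"ax": 0,"ay": 0,"az": -0.3},
    {"claw": 2,"tx": 0,"ty": -0.2,"tz": 0,"ax": 0,"ay": 0,"az": -0.6},
    {"claw": 2,"tx": 0,"ty": -0.3,"tz": 0,"ax": 0,"ay": 0,"az": -1},
    {"claw": 2,"tx": 0,"ty": -0.35,"tz": 0,"ax": 0,"ay": 0,"az": -1.2},
    {"claw": 2,"tx": 0,"ty": -0.35,"tz": 0,"ax": 0,"ay": 0,"az": -1.2},
  ],
)

```text
time: 9.27
eef_pos: [0.6097, -0.0646, 0.0356]
tcp_rot: [-0.542, 0.447, -0.456, 0.546]
contact_force: [2.5, -0.5, 6.8]
opening: 0.256
```

```bash
python3 - <<'E'
from h import *
s=st()
E
```

```text
9.27 pos [ 0.6097 -0.0646  0.0356] F [ 2.5 -0.5  6.8] M [-0.36  0.05 -0.61] op 0.256 q [-0.27  0.37  1.86  0.    0.89 -0.46]
[[0.184, 0.014, 0.983], [-0.983, -0.003, 0.184], [0.006, -1.0, 0.014]]
```

Emit:
play_rows(
  steps=[
    {"claw": 2,"tx": 0,"ty": -0.08,"tz": 0,"ax": 0,"ay": 0,"az": -0.2},
    {"claw": 2,"tx": 0,"ty": -0.16,"tz": 0,"ax": 0,"ay": 0,"az": -0.3},
    {"claw": 2,"tx": 0,"ty": -0.2,"tz": 0,"ax": 0,"ay": 0,"az": -0.3},
    {"claw": 2,"tx": 0,"ty": -0.2,"tz": 0,"ax": 0,"ay": 0,"az": -0.3},
  ],
)

```text
time: 9.6
eef_pos: [0.6096, -0.0647, 0.0358]
tcp_rot: [-0.543, 0.445, -0.458, 0.546]
contact_force: [7.0, -3.1, 0.6]
opening: 0.26
```

```bash
python3 - <<'E'
from h import *
s=st()
E
```

```text
9.6 pos [ 0.6096 -0.0647  0.0358] F [ 7.  -3.1  0.6] M [-0.59 -0.72 -0.62] op 0.26 q [-0.27  0.37  1.86 -0.    0.89 -0.45]
[[0.184, 0.016, 0.983], [-0.983, -0.008, 0.184], [0.011, -1.0, 0.015]]
```

Emit:
play_rows(
  grip_force=20,
  steps=[
    {"claw": 2,"tx": 0,"ty": 0,"tz": 0,"ax": 0,"ay": 0,"az": 0},
    {"claw": 3,"tx": 0,"ty": 0,"tz": 0,"ax": 0,"ay": 0,"az": 0},
    {"claw": 4,"tx": 0,"ty": 0,"tz": 0,"ax": 0,"ay": 0,"az": 0},
    {"claw": 5,"tx": 0,"ty": 0,"tz": 0,"ax": 0,"ay": 0,"az": 0},
    {"claw": 5,"tx": 0,"ty": 0,"tz": 0,"ax": 0,"ay": 0,"az": 0},
  ],
)

```text
time: 10.02
eef_pos: [0.6049, -0.0626, 0.0328]
tcp_rot: [-0.545, 0.449, -0.453, 0.545]
contact_force: [0.6, 0.3, 0.0]
opening: 0.582
```

```bash
python3 - <<'E'
from h import *
s=st()
im,d,s=snap('wrist','w10')
im,d,_=snap('side','s10');c=im[130:330,230:430]; cv2.imwrite('pics/s10c.png',cv2.resize(c,None,fx=3,fy=3,interpolation=cv2.INTER_CUBIC))
E
```

```text
10.02 pos [ 0.6049 -0.0626  0.0328] F [0.6 0.3 0. ] M [-0.   -0.01  0.02] op 0.582 q [-0.27  0.37  1.86 -0.    0.9  -0.46]
[[0.187, 0.005, 0.982], [-0.982, -0.003, 0.187], [0.004, -1.0, 0.004]]
```

View pics/w10.png

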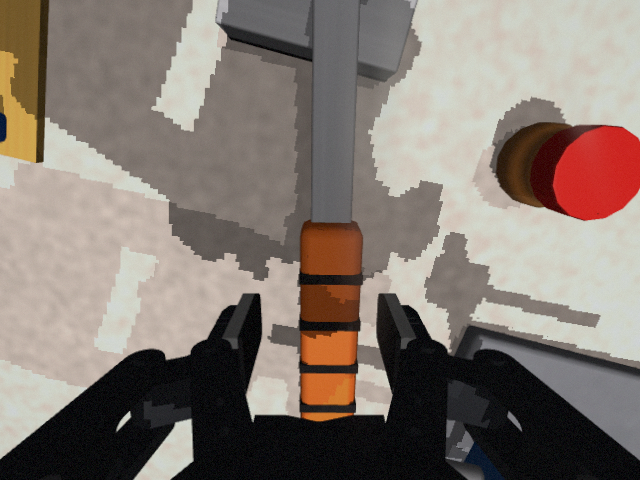

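View pics/s10c.png

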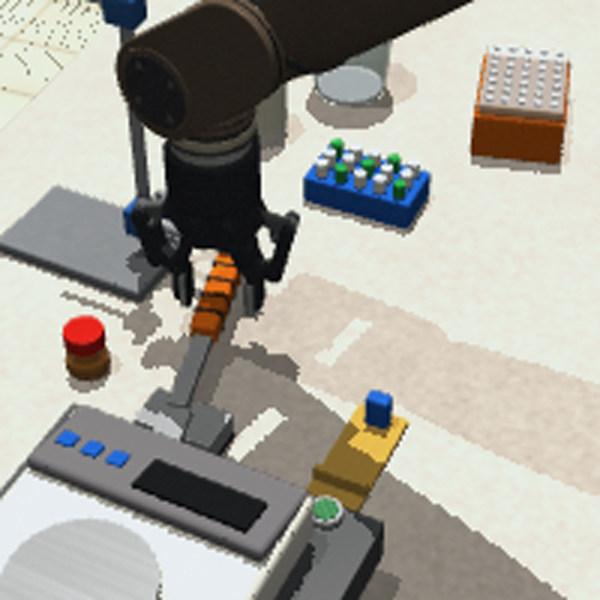

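Emit:
play_rows(
  steps=[
    {"claw": 5,"tx": 0,"ty": -1,"tz": 0.3,"ax": 0,"ay": 0,"az": 0},
    {"claw": 5,"tx": 0,"ty": -4,"tz": 0.3,"ax": 0,"ay": 0,"az": 0},
    {"claw": 5,"tx": 0,"ty": -8,"tz": 0.3,"ax": 0,"ay": 0,"az": 0},
    {"claw": 5,"tx": 0,"ty": -12,"tz": 0.3,"ax": 0,"ay": 0,"az": 0},
    {"claw": 5,"tx": 0,"ty": -14,"tz": 0.3,"ax": 0,"ay": 0,"az": 0},
    {"claw": 5,"tx": 0,"ty": -14,"tz": 0.3,"ax": 0,"ay": 0,"az": 0},
  ],
)

```text
time: 10.62
eef_pos: [0.6117, -0.0627, 0.182]
tcp_rot: [-0.542, 0.444, -0.458, 0.547]
contact_force: [0.5, 0.2, 0.6]
opening: 0.587
```

```bash
python3 - <<'E'
from h import *
s=st()
im,d,s=snap('wrist','w11')
d11=np.array([.0496,.9988,0]); rel([.4417,-.0148,.15],frame([0,0,-1],d11))
E
```

```text
10.62 pos [ 0.6117 -0.0627  0.182 ] F [0.5 0.2 0.6] M [-0.01  0.01 -0.05] op 0.587 q [-0.27  0.19  1.79 -0.    1.15 -0.45]
[[0.187, 0.02, 0.982], [-0.982, -0.007, 0.187], [0.011, -1.0, 0.018]]
t cm [ -7.83   2.56 -15.69] a deg [ -0.33 -76.39   0.91] | dist mm 177.2
```

View pics/w11.png

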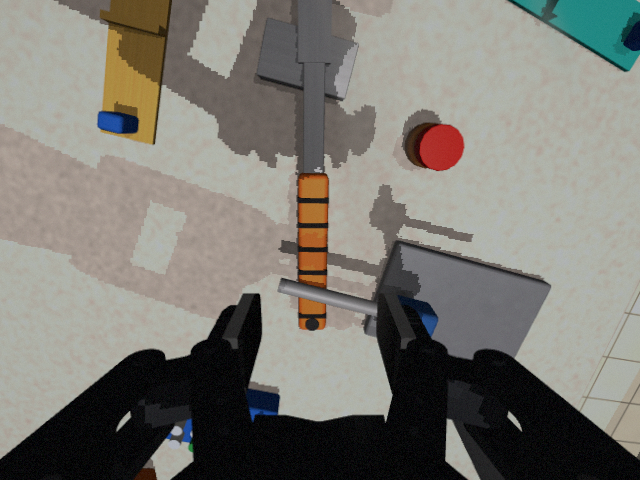

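Emit:
play_rows(
  steps=[
    {"claw": 4.5,"tx": -7.8,"ty": 2.5,"tz": -15.7,"ax": -0.3,"ay": -76.4,"az": 0.9},
    {"claw": 4.5,"tx": -7.8,"ty": 2.5,"tz": -15.7,"ax": -0.3,"ay": -76.4,"az": 0.9},
    {"claw": 4.5,"tx": -7.8,"ty": 2.5,"tz": -15.7,"ax": -0.3,"ay": -76.4,"az": 0.9},
    {"claw": 4.5,"tx": -7.8,"ty": 2.5,"tz": -15.7,"ax": -0.3,"ay": -76.4,"az": 0.9},
    {"claw": 4.5,"tx": -7.8,"ty": 2.5,"tz": -15.7,"ax": -0.3,"ay": -76.4,"az": 0.9},
    {"claw": 4.5,"tx": -7.8,"ty": 2.5,"tz": -15.7,"ax": -0.3,"ay": -76.4,"az": 0.9},
    {"claw": 4.5,"tx": -7.8,"ty": 2.5,"tz": -15.7,"ax": -0.3,"ay": -76.4,"az": 0.9},
    {"claw": 4.5,"tx": -7.8,"ty": 2.5,"tz": -15.7,"ax": -0.3,"ay": -76.4,"az": 0.9},
    {"claw": 4.5,"tx": -7.8,"ty": 2.5,"tz": -15.7,"ax": -0.3,"ay": -76.4,"az": 0.9},
    {"claw": 4.5,"tx": -7.8,"ty": 2.5,"tz": -15.7,"ax": -0.3,"ay": -76.4,"az": 0.9},
    {"claw": 4.5,"tx": -7.8,"ty": 2.5,"tz": -15.7,"ax": -0.3,"ay": -76.4,"az": 0.9},
    {"claw": 4.5,"tx": -7.8,"ty": 2.5,"tz": -15.7,"ax": -0.3,"ay": -76.4,"az": 0.9},
  ],
)

```text
time: 11.67
eef_pos: [0.438, -0.0142, 0.1456]
tcp_rot: [-0.706, 0.021, -0.013, 0.708]
contact_force: [0.1, -0.3, -0.1]
opening: 0.529
```

```bash
python3 - <<'E'
from h import *
s=st()
im,d,s=snap('wrist','w12')
d11=np.array([.0496,.9988,0]); rel([.4417,-.0148,.015],frame([0,0,-1],d11))
k=np.array([.4417,-.0148,.035]); p=np.array([.9988,-.0496,0])
print(proj('wrist',[k,k+.007*d11+.01*p,k+.007*d11-.01*p,k-.007*d11+.01*p,k-.007*d11-.01*p],s).round().tolist())
E
```

```text
11.67 pos [ 0.438  -0.0142  0.1456] F [ 0.1 -0.3 -0.1] M [-0.02 -0.05  0.01] op 0.529 q [-0.27 -0.16  2.21  0.    1.1  -1.79]
[[0.999, -0.011, 0.048], [-0.048, 0.003, 0.999], [-0.011, -1.0, 0.003]]
t cm [ 0.5  13.07 -0.07] a deg [-0.16 -0.11 -0.6 ] | dist mm 130.8
[[318.0, 244.0], [327.0, 256.0], [328.0, 231.0], [309.0, 256.0], [309.0, 231.0]]
```

View pics/w12.png

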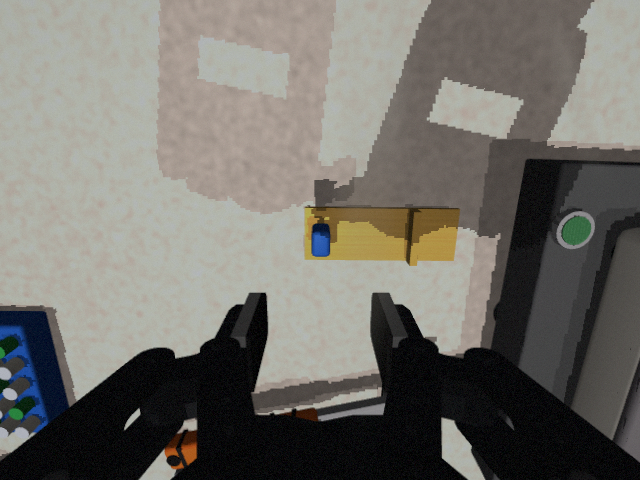

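Emit:
play_rows(
  steps=[
    {"claw": 4.5,"tx": 0.3,"ty": 4,"tz": 0,"ax": -0.2,"ay": 0,"az": -0.6},
    {"claw": 4.5,"tx": 0.5,"ty": 8,"tz": 0,"ax": -0.2,"ay": 0,"az": -0.6},
    {"claw": 4.5,"tx": 0.5,"ty": 11,"tz": 0,"ax": -0.2,"ay": 0,"az": -0.6},
    {"claw": 4.5,"tx": 0.5,"ty": 12.5,"tz": 0,"ax": -0.2,"ay": 0,"az": -0.6},
    {"claw": 4.5,"tx": 0.5,"ty": 12.9,"tz": 0,"ax": -0.2,"ay": 0,"az": -0.6},
    {"claw": 4.5,"tx": 0.5,"ty": 12.9,"tz": 0,"ax": -0.2,"ay": 0,"az": -0.6},
  ],
)

```text
time: 12.22
eef_pos: [0.4415, -0.014, 0.0164]
tcp_rot: [0.707, -0.019, 0.018, -0.707]
contact_force: [0.3, 0.4, 0.7]
opening: 0.522
```

Emit:
play_rows(
  grip_force=50,
  steps=[
    {"claw": 3,"tx": 0,"ty": 0,"tz": 0,"ax": 0,"ay": 0,"az": 0},
    {"claw": 1,"tx": 0,"ty": 0,"tz": 0,"ax": 0,"ay": 0,"az": 0},
    {"claw": 0.5,"tx": 0,"ty": 0,"tz": 0,"ax": 0,"ay": 0,"az": 0},
    {"claw": 0.5,"tx": 0,"ty": 0,"tz": 0,"ax": 0,"ay": 0,"az": 0},
    {"claw": 0.5,"tx": 0,"ty": 0,"tz": 0,"ax": 0,"ay": 0,"az": 0},
    {"claw": 0.5,"tx": 0,"ty": 0,"tz": 0,"ax": 0,"ay": 0,"az": 0},
  ],
)

```text
time: 12.72
eef_pos: [0.4447, -0.0148, 0.0199]
tcp_rot: [0.708, -0.015, 0.02, -0.706]
contact_force: [-0.5, 0.1, 6.6]
opening: 0.144
```

```bash
python3 - <<'E'
from h import *
s=st()
im,d,s=snap('wrist','w13')
E
```

```text
12.72 pos [ 0.4447 -0.0148  0.0199] F [-0.5  0.1  6.6] M [0.09 0.11 0.03] op 0.144 q [-0.26  0.08  2.26 -0.    0.8  -1.78]
[[0.999, 0.006, 0.05], [-0.05, -0.002, 0.999], [0.006, -1.0, -0.002]]
```

View pics/w13.png

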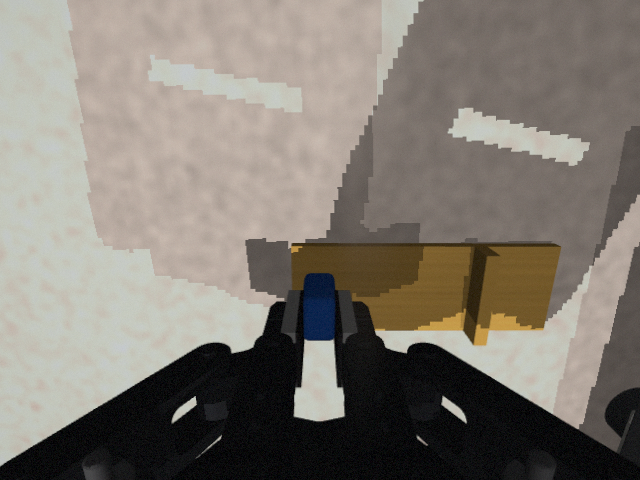

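```bash
python3 - <<'E'
from h import *
s=st()
# shim plate edges from wrist picture: plate long edges px
f=frame([0,0,-1],XS)
for u,v in [(292,244),(560,244),(545,330),(292,330)]:
    print(pt('wrist',u,v,z=.005,s=s).round(4))
T=MID-.120*XS-YS*.0025
rel([T[0],T[1],.035],f); rel([T[0],T[1],.0205],f)
E
```

```text
12.77 pos [ 0.4447 -0.0148  0.0199] F [ 0.4 -0.4  6.3] M [0.08 0.08 0.03] op 0.148 q [-0.26  0.08  2.26 -0.    0.8  -1.78]
[[0.999, 0.006, 0.05], [-0.05, -0.002, 0.999], [0.006, -1.0, -0.002]]
[ 0.4192 -0.0262  0.005 ]
[0.4255 0.0988 0.005 ]
[0.4712 0.0982 0.005 ]
[ 0.4645 -0.0295  0.005 ]
t cm [ 6.41 -1.48  1.58] a deg [0.11 1.45 0.36] | dist mm 67.7
t cm [ 6.41 -0.03  1.58] a deg [0.11 1.45 0.36] | dist mm 66.0
```

Emit:
play_rows(
  steps=[
    {"claw": 0.5,"tx": 0,"ty": -0.7,"tz": 0,"ax": 0,"ay": 0,"az": 0},
    {"claw": 0.5,"tx": 0,"ty": -1.4,"tz": 0,"ax": 0,"ay": 0,"az": 0.4},
    {"claw": 0.5,"tx": 1.5,"ty": -1.4,"tz": 0.4,"ax": 0.1,"ay": 0.5,"az": 0.4},
    {"claw": 0.5,"tx": 3,"ty": -1.4,"tz": 0.8,"ax": 0.1,"ay": 1,"az": 0.4},
    {"claw": 0.5,"tx": 4.5,"ty": -1.4,"tz": 1.2,"ax": 0.1,"ay": 1.4,"az": 0.4},
    {"claw": 0.5,"tx": 5.8,"ty": -1.4,"tz": 1.5,"ax": 0.1,"ay": 1.4,"az": 0.4},
    {"claw": 0.5,"tx": 6.4,"ty": -1.4,"tz": 1.6,"ax": 0.1,"ay": 1.4,"az": 0.4},
    {"claw": 0.5,"tx": 6.4,"ty": -1.4,"tz": 1.6,"ax": 0.1,"ay": 1.4,"az": 0.4},
    {"claw": 0.5,"tx": 6.4,"ty": -1.4,"tz": 1.6,"ax": 0.1,"ay": 1.4,"az": 0.4},
  ],
)

```text
time: 13.52
eef_pos: [0.5072, -0.0015, 0.0321]
tcp_rot: [-0.706, 0.028, -0.024, 0.707]
contact_force: [-1.3, -0.6, -1.5]
opening: 0.149
```

```bash
python3 - <<'E'
from h import *
s=st()
im,d,s=snap('wrist','w14');im,d,_=snap('side','s14');c=im[210:360,200:420]; cv2.imwrite('pics/s14c.png',cv2.resize(c,None,fx=3.5,fy=3.5,interpolation=cv2.INTER_CUBIC))
f=frame([0,0,-1],XS)
T=MID-.120*XS-YS*.0025
rel([T[0],T[1],.0225],f)
print(proj('wrist',[MID+[0,0,.07],MID-YS*.13+[0,0,.07],MID+YS*.13+[0,0,.07]],s))
E
```

```text
13.52 pos [ 0.5072 -0.0015  0.0321] F [-1.3 -0.6 -1.5] M [-0.04  0.02 -0.  ] op 0.149 q [-0.2   0.19  2.11 -0.    0.85 -1.7 ]
[[0.997, -0.005, 0.074], [-0.074, 0.001, 0.997], [-0.006, -1.0, 0.0]]
t cm [ 0.3   0.93 -0.05] a deg [-0.03  0.06 -0.34] | dist mm 9.8
[[659.48502024 356.16164702]
 [577.17870313 597.55610661]
 [790.337119   -89.92136916]]
```

View pics/w14.png

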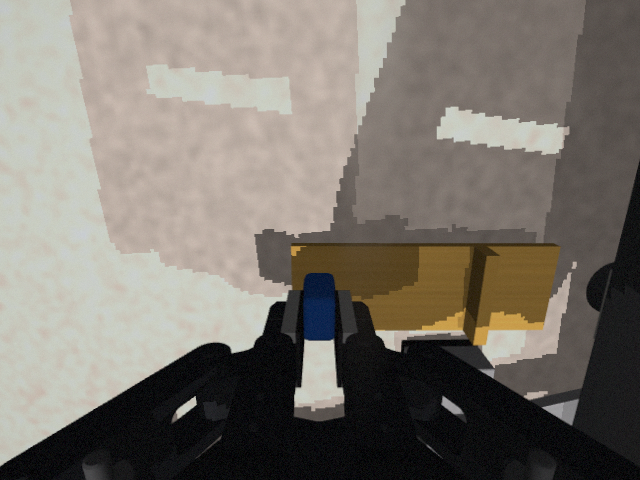

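View pics/s14c.png

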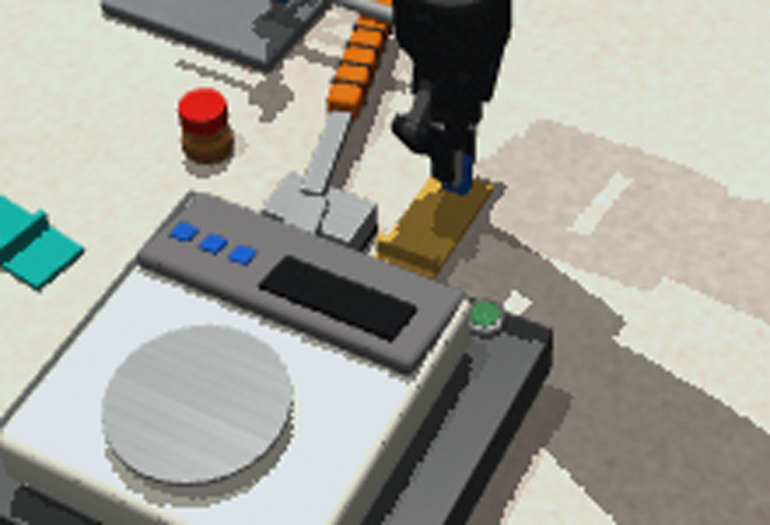

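```bash
python3 - <<'E'
from h import *
for n,u,v in [('w14',587,287),('w12',494,312),('w13',607,403)]:
    a=np.load(f'pics/{n}.npz'); s=dict(eef_pos=a['p'],tcp_rot=a['q'])
    for z in (0,.01,.02):
        p=pt('wrist',u,v,z=z,s=s)
        q=p-MID; print(n,z,p.round(4),'slab x,y',round(q@XS,4),round(q@YS,4), 'depth',a['d'][v,min(639,u+6)], pt('wrist',u+6,v,d=a['d'][v,min(639,u+6)],s=s).round(4))
im=cv2.imread('pics/w14.png'); cv2.imwrite('pics/w14c.png',cv2.resize(im[200:400,480:640],None,fx=3.7,fy=3,interpolation=cv2.INTER_CUBIC))
E
```

```text
w14 0 [0.5226 0.1425 0.    ] slab x,y 0.0253 -0.0047 depth 0.17384829 [0.5142 0.1322 0.0169]
w14 0.01 [0.5175 0.1346 0.01  ] slab x,y 0.0171 -0.0002 depth 0.17384829 [0.5142 0.1322 0.0169]
w14 0.02 [0.5125 0.1268 0.02  ] slab x,y 0.0089 0.0042 depth 0.17384829 [0.5142 0.1322 0.0169]
w12 0 [0.5244 0.1399 0.    ] slab x,y 0.0229 -0.0067 depth 0.2773382 [0.5022 0.1234 0.0408]
w12 0.01 [0.5189 0.1347 0.01  ] slab x,y 0.0173 -0.0016 depth 0.2773382 [0.5022 0.1234 0.0408]
w12 0.02 [0.5134 0.1295 0.02  ] slab x,y 0.0117 0.0035 depth 0.2773382 [0.5022 0.1234 0.0408]
w13 0 [0.524  0.1442 0.    ] slab x,y 0.0271 -0.006 depth 0.1838138 [0.5115 0.1347 0.0134]
w13 0.01 [0.5145 0.1347 0.01  ] slab x,y 0.017 0.0028 depth 0.1838138 [0.5115 0.1347 0.0134]
w13 0.02 [0.505  0.1253 0.02  ] slab x,y 0.0068 0.0115 depth 0.1838138 [0.5115 0.1347 0.0134]
```

View pics/w14c.png

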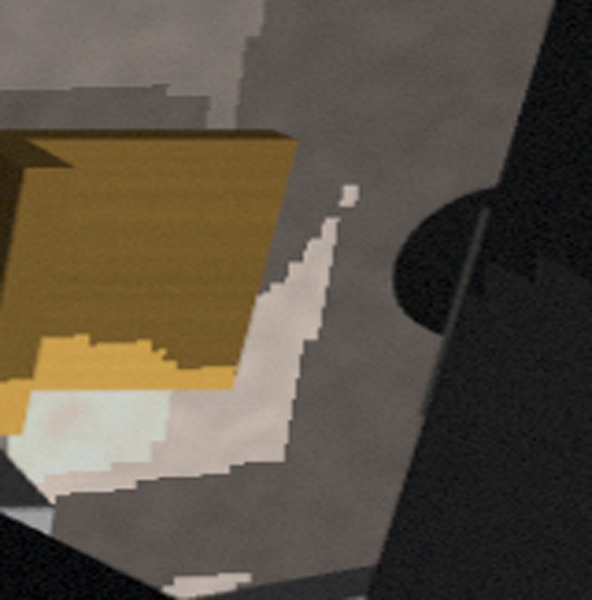

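Emit:
play_rows(
  steps=[
    {"claw": 0.5,"tx": 0.2,"ty": 0.4,"tz": 0,"ax": 0,"ay": 0,"az": -0.3},
    {"claw": 0.5,"tx": 0.3,"ty": 0.8,"tz": 0,"ax": 0,"ay": 0,"az": -0.3},
    {"claw": 0.5,"tx": 0.3,"ty": 1.0,"tz": 0,"ax": 0,"ay": 0,"az": -0.3},
    {"claw": 0.5,"tx": 0.3,"ty": 1.1,"tz": 0,"ax": 0,"ay": 0,"az": -0.3},
    {"claw": 0.5,"tx": 0.3,"ty": 1.1,"tz": 0,"ax": 0,"ay": 0,"az": -0.3},
  ],
)

```text
time: 14.03
eef_pos: [0.5102, -0.0018, 0.0206]
tcp_rot: [-0.706, 0.026, -0.026, 0.707]
contact_force: [0.1, 0.2, -1.2]
opening: 0.148
```

```bash
python3 - <<'E'
from h import *
s=st(); f=frame([0,0,-1],XS)
for k in (.10,.075,.061):
  T=MID-k*XS-YS*.002; rel([T[0],T[1],s['eef_pos'][2]],f)
for u,v in [(292,244),(560,244),(545,330),(292,330)]:
    p=pt('wrist',u,v,z=.005,s=s)-MID; print(p@XS,p@YS)
E
```

```text
14.03 pos [ 0.5102 -0.0018  0.0206] F [ 0.1  0.2 -1.2] M [-0.08  0.04 -0.  ] op 0.148 q [-0.2   0.21  2.1   0.    0.83 -1.7 ]
[[0.997, -0.0, 0.074], [-0.074, 0.001, 0.997], [-0.0, -1.0, 0.001]]
t cm [-0.11  0.    1.95] a deg [-0.04  0.05 -0.02] | dist mm 19.5
t cm [-0.11  0.    4.45] a deg [-0.04  0.05 -0.02] | dist mm 44.5
t cm [-0.11  0.    5.85] a deg [-0.04  0.05 -0.02] | dist mm 58.5
-0.1321528930343346 0.02157449898737385
-0.0061278842121262325 0.02158660068946758
-0.004613812711970176 -0.024260575243093788
-0.13314198547501954 -0.023864817210754917
```

Emit:
play_rows(
  steps=[
    {"claw": 0.5,"tx": 0,"ty": 0.05,"tz": 0.3,"ax": 0,"ay": 0,"az": 0},
    {"claw": 0.5,"tx": 0,"ty": 0.05,"tz": 0.8,"ax": 0,"ay": 0,"az": 0},
    {"claw": 0.5,"tx": 0,"ty": 0.05,"tz": 1.3,"ax": 0,"ay": 0,"az": 0},
    {"claw": 0.5,"tx": 0,"ty": 0.05,"tz": 1.8,"ax": 0,"ay": 0,"az": 0},
    {"claw": 0.5,"tx": 0,"ty": 0.05,"tz": 2.3,"ax": 0,"ay": 0,"az": 0},
    {"claw": 0.5,"tx": 0,"ty": 0.05,"tz": 2.8,"ax": 0,"ay": 0,"az": 0},
    {"claw": 0.5,"tx": 0,"ty": 0.05,"tz": 3.2,"ax": 0,"ay": 0,"az": 0},
    {"claw": 0.5,"tx": 0,"ty": 0.05,"tz": 3.6,"ax": 0,"ay": 0,"az": 0},
    {"claw": 0.5,"tx": 0,"ty": 0.05,"tz": 3.8,"ax": 0,"ay": 0,"az": 0},
    {"claw": 0.5,"tx": 0,"ty": 0.05,"tz": 4.0,"ax": 0,"ay": 0,"az": 0},
    {"claw": 0.5,"tx": 0,"ty": 0.05,"tz": 4.0,"ax": 0,"ay": 0,"az": 0},
  ],
)

```text
time: 14.95
eef_pos: [0.5137, 0.0384, 0.0207]
tcp_rot: [-0.706, 0.026, -0.026, 0.707]
contact_force: [0.4, -0.7, -0.6]
opening: 0.143
```

```bash
python3 - <<'E'
from h import *
s=st(); im,d,s=snap('wrist','w15')
f=frame([0,0,-1],XS)
for k in (.061,):
  T=MID-k*XS-YS*.001; rel([T[0],T[1],s['eef_pos'][2]],f)
E
```

```text
14.95 pos [0.5137 0.0384 0.0207] F [ 0.4 -0.7 -0.6] M [-0.02  0.07 -0.02] op 0.143 q [-0.12  0.22  2.09  0.    0.83 -1.62]
[[0.997, 0.001, 0.074], [-0.074, 0.0, 0.997], [0.001, -1.0, 0.001]]
t cm [-0.26 -0.    1.84] a deg [-0.03  0.07  0.05] | dist mm 18.6
```

View pics/w15.png

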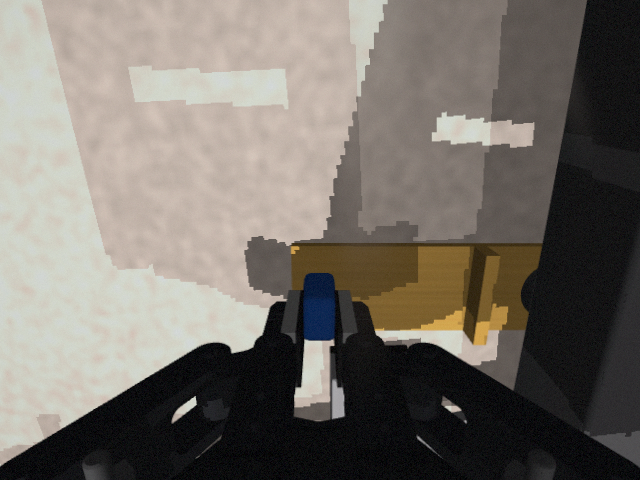

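Emit:
play_rows(
  steps=[
    {"claw": 0.5,"tx": 0,"ty": 0.03,"tz": 0.25,"ax": 0,"ay": 0,"az": 0},
    {"claw": 0.5,"tx": 0,"ty": 0.03,"tz": 0.5,"ax": 0,"ay": 0,"az": 0},
    {"claw": 0.5,"tx": 0,"ty": 0.03,"tz": 0.75,"ax": 0,"ay": 0,"az": 0},
    {"claw": 0.5,"tx": 0,"ty": 0.03,"tz": 1.0,"ax": 0,"ay": 0,"az": 0},
    {"claw": 0.5,"tx": 0,"ty": 0.03,"tz": 1.2,"ax": 0,"ay": 0,"az": 0},
    {"claw": 0.5,"tx": 0,"ty": 0.03,"tz": 1.3,"ax": 0,"ay": 0,"az": 0},
    {"claw": 0.5,"tx": 0,"ty": 0.03,"tz": 1.3,"ax": 0,"ay": 0,"az": 0},
  ],
)

```text
time: 15.58
eef_pos: [0.5146, 0.0513, 0.0204]
tcp_rot: [-0.706, 0.026, -0.026, 0.707]
contact_force: [0.1, -1.0, -2.4]
opening: 0.146
```

```bash
python3 - <<'E'
from h import *
s=st(); print((s['eef_pos']-MID)@XS)
E
```

```text
15.58 pos [0.5146 0.0513 0.0204] F [ 0.1 -1.  -2.4] M [-0.02  0.04 -0.03] op 0.146 q [-0.1   0.23  2.09  0.    0.83 -1.59]
[[0.997, 0.001, 0.074], [-0.074, 0.0, 0.997], [0.001, -1.0, 0.001]]
-0.06623809016212041
```

Emit:
play_rows(
  steps=[
    {"claw": 0.5,"tx": 0,"ty": 0.02,"tz": 0.08,"ax": 0,"ay": 0,"az": 0},
    {"claw": 0.5,"tx": 0,"ty": 0.02,"tz": 0.16,"ax": 0,"ay": 0,"az": 0},
    {"claw": 0.5,"tx": 0,"ty": 0.02,"tz": 0.24,"ax": 0,"ay": 0,"az": 0},
    {"claw": 0.5,"tx": 0,"ty": 0.02,"tz": 0.32,"ax": 0,"ay": 0,"az": 0},
    {"claw": 0.5,"tx": 0,"ty": 0.02,"tz": 0.32,"ax": 0,"ay": 0,"az": 0},
  ],
)

```text
time: 16.0
eef_pos: [0.5148, 0.0543, 0.0202]
tcp_rot: [-0.706, 0.026, -0.027, 0.707]
contact_force: [-0.2, 0.1, -1.0]
opening: 0.148
```

```bash
python3 - <<'E'
from h import *
s=st(); print((s['eef_pos']-MID)@XS)
E
```

```text
16.0 pos [0.5148 0.0543 0.0202] F [-0.2  0.1 -1. ] M [-0.   -0.05  0.1 ] op 0.148 q [-0.09  0.23  2.09  0.    0.83 -1.59]
[[0.997, 0.001, 0.074], [-0.074, 0.0, 0.997], [0.001, -1.0, 0.001]]
-0.06318104566602128
```

Emit:
play_rows(
  steps=[
    {"claw": 0.5,"tx": 0,"ty": 0.02,"tz": 0.06,"ax": 0,"ay": 0,"az": 0},
    {"claw": 0.5,"tx": 0,"ty": 0.02,"tz": 0.12,"ax": 0,"ay": 0,"az": 0},
    {"claw": 0.5,"tx": 0,"ty": 0.02,"tz": 0.18,"ax": 0,"ay": 0,"az": 0},
    {"claw": 0.5,"tx": 0,"ty": 0.02,"tz": 0.24,"ax": 0,"ay": 0,"az": 0},
    {"claw": 0.5,"tx": 0,"ty": 0.02,"tz": 0.24,"ax": 0,"ay": 0,"az": 0},
  ],
)

```text
time: 16.42
eef_pos: [0.5152, 0.0556, 0.0202]
tcp_rot: [0.707, -0.025, 0.026, -0.706]
contact_force: [-0.2, -4.4, 0.6]
opening: 0.146
```

```bash
python3 - <<'E'
from h import *
s=st(); print((s['eef_pos']-MID)@XS)
E
```

```text
16.42 pos [0.5152 0.0556 0.0202] F [-0.2 -4.4  0.6] M [-0.87  0.13  0.07] op 0.146 q [-0.09  0.23  2.09 -0.    0.83 -1.58]
[[0.997, 0.001, 0.073], [-0.073, -0.002, 0.997], [0.001, -1.0, -0.002]]
-0.061868319922993395
```

Emit:
play_rows(
  steps=[
    {"claw": 0.5,"tx": 0,"ty": 0.02,"tz": 0.05,"ax": 0,"ay": 0,"az": 0},
    {"claw": 0.5,"tx": 0,"ty": 0.02,"tz": 0.1,"ax": 0,"ay": 0,"az": 0},
    {"claw": 0.5,"tx": 0,"ty": 0.02,"tz": 0.15,"ax": 0,"ay": 0,"az": 0},
    {"claw": 0.5,"tx": 0,"ty": 0.02,"tz": 0.15,"ax": 0,"ay": 0,"az": 0},
  ],
)

```text
time: 16.75
eef_pos: [0.5154, 0.0558, 0.0202]
tcp_rot: [0.708, -0.025, 0.026, -0.705]
contact_force: [-2.5, -9.5, -0.3]
opening: 0.148
```

```bash
python3 - <<'E'
from h import *
s=st(); print((s['eef_pos']-MID)@XS)
E
```

```text
16.75 pos [0.5154 0.0558 0.0202] F [-2.5 -9.5 -0.3] M [-1.7   0.24  0.16] op 0.148 q [-0.09  0.23  2.08 -0.01  0.83 -1.58]
[[0.997, 0.001, 0.071], [-0.071, -0.005, 0.997], [0.001, -1.0, -0.004]]
-0.06171250557513864
```

Emit:
play_rows(
  steps=[
    {"claw": 0.5,"tx": 0,"ty": 0,"tz": 0.05,"ax": 0,"ay": 0,"az": 0},
    {"claw": 0.5,"tx": 0,"ty": 0,"tz": 0.1,"ax": 0,"ay": 0,"az": 0},
    {"claw": 0.5,"tx": 0,"ty": 0,"tz": 0.1,"ax": 0,"ay": 0,"az": 0},
  ],
)

```text
time: 17.0
eef_pos: [0.5155, 0.0558, 0.0203]
tcp_rot: [0.709, -0.025, 0.025, -0.704]
contact_force: [-2.0, -12.7, 0.5]
opening: 0.147
```

```bash
python3 - <<'E'
from h import *
s=st(); print((s['eef_pos']-MID)@XS); snap('wrist','w16')
E
```

```text
17.0 pos [0.5155 0.0558 0.0203] F [ -2.  -12.7   0.5] M [-2.2   0.26  0.11] op 0.147 q [-0.08  0.23  2.08 -0.01  0.83 -1.58]
[[0.998, 0.001, 0.071], [-0.071, -0.006, 0.997], [0.001, -1.0, -0.006]]
-0.061629983603369534
```

View pics/w16.png

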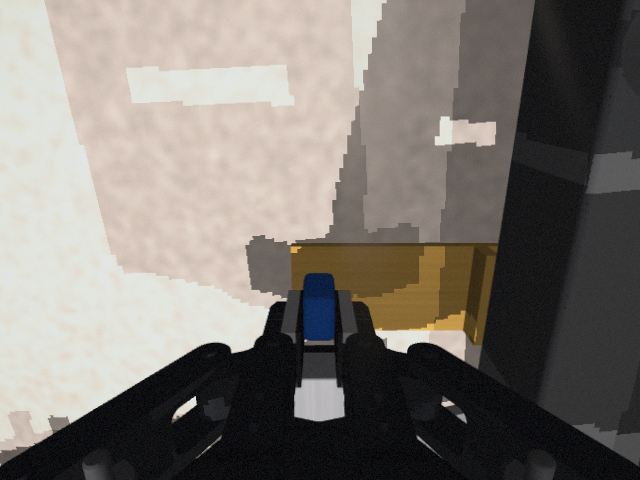

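Emit:
play_rows(
  grip_force=20,
  steps=[
    {"claw": 0.5,"tx": 0,"ty": 0,"tz": -0.15,"ax": 0,"ay": 0,"az": 0},
    {"claw": 0.5,"tx": 0,"ty": 0,"tz": -0.25,"ax": 0,"ay": 0,"az": 0},
    {"claw": 2,"tx": 0,"ty": 0,"tz": -0.25,"ax": 0,"ay": 0,"az": 0},
    {"claw": 4,"tx": 0,"ty": 0,"tz": -0.25,"ax": 0,"ay": 0,"az": 0},
    {"claw": 4,"tx": 0,"ty": 0,"tz": -0.25,"ax": 0,"ay": 0,"az": 0},
    {"claw": 4,"tx": 0,"ty": 0,"tz": -0.25,"ax": 0,"ay": 0,"az": 0},
  ],
)

```text
time: 17.55
eef_pos: [0.5152, 0.0571, 0.02]
tcp_rot: [-0.706, 0.026, -0.027, 0.707]
contact_force: [0.7, 1.1, 0.5]
opening: 0.468
```

```bash
python3 - <<'E'
from h import *
s=st(); snap('wrist','w17')
P,Rt=barpose(0,.054,0,.268); print(P); rel([s['eef_pos'][0],s['eef_pos'][1],.18],Rt)
E
```

```text
17.55 pos [0.5152 0.0571 0.02  ] F [0.7 1.1 0.5] M [ 0.03 -0.02 -0.  ] op 0.468 q [-0.09  0.23  2.09  0.    0.83 -1.58]
[[0.997, 0.001, 0.074], [-0.074, 0.001, 0.997], [0.001, -1.0, 0.001]]
[ 0.60809656 -0.06363443  0.0343    ]
t cm [  0.03 -16.01   0.02] a deg [-9.000e-02  7.471e+01  3.000e-02] | dist mm 160.1
```

View pics/w17.png

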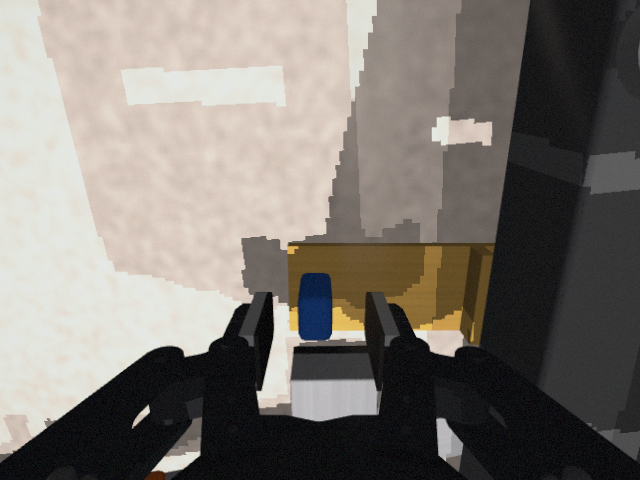

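Emit:
play_rows(
  steps=[
    {"claw": 4,"tx": 0,"ty": -1,"tz": 0,"ax": 0,"ay": 0,"az": 0},
    {"claw": 4,"tx": 0,"ty": -4,"tz": 0,"ax": 0,"ay": 0,"az": 0},
    {"claw": 5,"tx": 0,"ty": -8,"tz": 0,"ax": 0,"ay": 0,"az": 0},
    {"claw": 5,"tx": 0,"ty": -12,"tz": 0,"ax": 0,"ay": 0,"az": 0},
    {"claw": 5,"tx": 0,"ty": -16,"tz": -2,"ax": 0,"ay": 7,"az": 0},
    {"claw": 5,"tx": 2,"ty": -16,"tz": -4,"ax": 0,"ay": 14,"az": 0},
    {"claw": 5,"tx": 4,"ty": -16,"tz": -6,"ax": 0,"ay": 21,"az": 0},
    {"claw": 5,"tx": 6,"ty": -16,"tz": -8,"ax": 0,"ay": 28,"az": 0},
    {"claw": 5,"tx": 8,"ty": -16,"tz": -10,"ax": 0,"ay": 35,"az": 0},
    {"claw": 5,"tx": 9,"ty": -16,"tz": -11,"ax": 0,"ay": 42,"az": 0},
    {"claw": 5,"tx": 9,"ty": -16,"tz": -11,"ax": 0,"ay": 49,"az": 0},
    {"claw": 5,"tx": 9,"ty": -16,"tz": -11,"ax": 0,"ay": 56,"az": 0},
  ],
)

```text
time: 18.6
eef_pos: [0.5971, -0.0607, 0.1805]
tcp_rot: [-0.61, 0.357, -0.358, 0.611]
contact_force: [-0.0, 0.6, -0.1]
opening: 0.587
```

```bash
python3 - <<'E'
from h import *
s=st()
P,Rt=barpose(0,.054,0,.268); rel([.608,-.0636,.18],Rt)
E
```

```text
18.6 pos [ 0.5971 -0.0607  0.1805] F [-0.   0.6 -0.1] M [ 0.03 -0.    0.  ] op 0.587 q [-0.27  0.17  1.81  0.    1.16 -0.78]
[[0.49, 0.002, 0.872], [-0.872, 0.001, 0.49], [0.0, -1.0, 0.002]]
t cm [0.79 0.06 0.81] a deg [-0.09 18.28  0.  ] | dist mm 11.3
```

Emit:
play_rows(
  steps=[
    {"claw": 5,"tx": 0.8,"ty": 0,"tz": 0.8,"ax": 0,"ay": 7,"az": 0},
    {"claw": 5,"tx": 0.8,"ty": 0,"tz": 0.8,"ax": 0,"ay": 14,"az": 0},
    {"claw": 5,"tx": 0.8,"ty": 0,"tz": 0.8,"ax": 0,"ay": 18.3,"az": 0},
    {"claw": 5,"tx": 0.8,"ty": 0,"tz": 0.8,"ax": 0,"ay": 18.3,"az": 0},
    {"claw": 5,"tx": 0.8,"ty": 0,"tz": 0.8,"ax": 0,"ay": 18.3,"az": 0},
  ],
)

```text
time: 19.02
eef_pos: [0.6074, -0.0626, 0.1803]
tcp_rot: [-0.547, 0.447, -0.447, 0.548]
contact_force: [0.2, 0.2, 0.7]
opening: 0.588
```

```bash
python3 - <<'E'
from h import *
s=st();im,d,s=snap('wrist','w18')
E
```

```text
19.02 pos [ 0.6074 -0.0626  0.1803] F [0.2 0.2 0.7] M [ 0.04  0.02 -0.  ] op 0.588 q [-0.27  0.19  1.79  0.    1.16 -0.47]
[[0.201, 0.001, 0.98], [-0.98, 0.0, 0.201], [-0.0, -1.0, 0.001]]
```

View pics/w18.png

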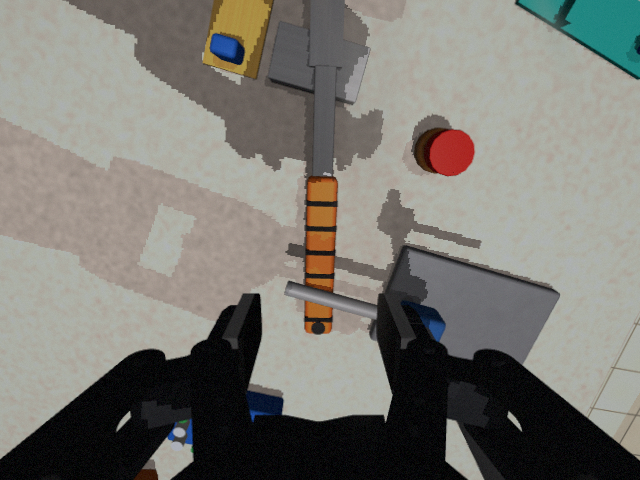

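```bash
python3 - <<'E'
from h import *
a=np.load('pics/w18.npz'); s=dict(eef_pos=a['p'],tcp_rot=a['q'])
f=pt('wrist',321,178,z=.047,s=s); e=pt('wrist',317.5,333,z=.047,s=s); b=pt('wrist',324.5,67,z=.037,s=s)
print(f,e,b,np.linalg.norm(f-e)); d=(b-e); d/=np.linalg.norm(d[:2]); 
d[2]=0; g=e+.092*d; print('dir',d, 'yaw',np.degrees(np.arctan2(d[1],d[0])),'grip',g)
z=np.array([d[1],-d[0],0]); rel([g[0],g[1],.036],frame([0,0,-1],z))
E
```

```text
[ 0.60095349 -0.02271862  0.047     ] [ 0.62519903 -0.15544182  0.047     ] [0.58748276 0.05564321 0.037     ] 0.13491958343085803
dir [-0.17589239  0.9844094   0.        ] yaw 100.13059371185082 grip [ 0.60901693 -0.06487616  0.047     ]
t cm [ 0.25 14.43  0.1 ] a deg [-0.08  1.44 -0.01] | dist mm 144.3
```

Emit:
play_rows(
  steps=[
    {"claw": 5,"tx": 0.2,"ty": 4,"tz": 0.1,"ax": 0,"ay": 1.4,"az": 0},
    {"claw": 5,"tx": 0.2,"ty": 8,"tz": 0.1,"ax": 0,"ay": 1.4,"az": 0},
    {"claw": 5,"tx": 0.2,"ty": 11.5,"tz": 0.1,"ax": 0,"ay": 1.4,"az": 0},
    {"claw": 5,"tx": 0.2,"ty": 13.5,"tz": 0.1,"ax": 0,"ay": 1.4,"az": 0},
    {"claw": 5,"tx": 0.2,"ty": 14.3,"tz": 0.1,"ax": 0,"ay": 1.4,"az": 0},
    {"claw": 5,"tx": 0.2,"ty": 14.4,"tz": 0.1,"ax": 0,"ay": 1.4,"az": 0},
    {"claw": 5,"tx": 0.2,"ty": 14.4,"tz": 0.1,"ax": 0,"ay": 1.4,"az": 0},
  ],
)

```text
time: 19.65
eef_pos: [0.6096, -0.0646, 0.0367]
tcp_rot: [-0.542, 0.454, -0.455, 0.543]
contact_force: [0.0, 0.3, 1.1]
opening: 0.586
```

Emit:
play_rows(
  grip_force=80,
  steps=[
    {"claw": 3,"tx": 0,"ty": 0,"tz": 0,"ax": 0,"ay": 0,"az": 0},
    {"claw": 2,"tx": 0,"ty": 0,"tz": 0,"ax": 0,"ay": 0,"az": 0},
    {"claw": 2,"tx": 0,"ty": 0,"tz": 0,"ax": 0,"ay": 0,"az": 0},
    {"claw": 2,"tx": 0,"ty": 0,"tz": 0,"ax": 0,"ay": 0,"az": 0},
    {"claw": 2,"tx": 0,"ty": 0,"tz": 0,"ax": 0,"ay": 0,"az": 0},
  ],
)

```text
time: 20.07
eef_pos: [0.6103, -0.065, 0.0388]
tcp_rot: [-0.541, 0.453, -0.455, 0.543]
contact_force: [-1.8, -0.1, 4.7]
opening: 0.251
```

```bash
python3 - <<'E'
from h import *
s=st();im,d,s=snap('wrist','w19')
E
```

```text
20.07 pos [ 0.6103 -0.065   0.0388] F [-1.8 -0.1  4.7] M [-0.07  0.33  0.06] op 0.251 q [-0.27  0.38  1.85  0.    0.91 -0.45]
[[0.175, 0.004, 0.985], [-0.985, -0.001, 0.175], [0.002, -1.0, 0.004]]
```

View pics/w19.png

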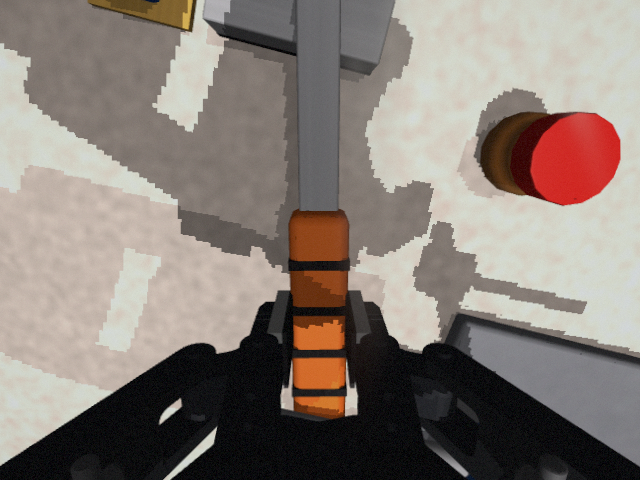

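```bash
sed -i 's/U=.0073/U=.0106/' h.py; python3 - <<'E'
from h import *
for a,psi in [(0,.25),(0,.265),(-1,.265),(-1,.2),(-1,.13),(-1,.06),(-1,0)]:
  P,Rt=barpose(np.radians(a),.054,0,psi);print(a,psi,end=' ');rel(P,Rt)
E
```

```text
0 0.25 t cm [-0.17  0.11 -0.46] a deg [-0.22  0.07  0.09] | dist mm 5.0
0 0.265 t cm [-0.18  0.12 -0.24] a deg [-0.22 -0.79  0.09] | dist mm 3.2
-1 0.265 t cm [-0.16  0.37 -0.24] a deg [-0.23 -0.79  1.09] | dist mm 4.7
-1 0.2 t cm [-0.18  0.36 -1.18] a deg [-0.2   2.93  1.08] | dist mm 12.5
-1 0.13 t cm [-0.26  0.36 -2.18] a deg [-0.17  6.95  1.08] | dist mm 22.3
-1 0.06 t cm [-0.42  0.36 -3.18] a deg [-0.14 10.96  1.07] | dist mm 32.3
-1 0 t cm [-0.61  0.35 -4.02] a deg [-0.11 14.39  1.06] | dist mm 40.8
```

Emit:
play_rows(
  steps=[
    {"claw": 2,"tx": 0,"ty": 0.15,"tz": 0,"ax": 0,"ay": 0,"az": 0.3},
    {"claw": 2,"tx": 0,"ty": 0.3,"tz": 0,"ax": 0,"ay": 0,"az": 0.6},
    {"claw": 2,"tx": 0,"ty": 0.42,"tz": 0,"ax": 0,"ay": 0,"az": 0.9},
    {"claw": 2,"tx": 0,"ty": 0.5,"tz": 0,"ax": 0,"ay": 0,"az": 1.1},
    {"claw": 2,"tx": 0,"ty": 0.5,"tz": 0,"ax": 0,"ay": 0,"az": 1.1},
  ],
)

```text
time: 20.53
eef_pos: [0.6106, -0.0651, 0.0369]
tcp_rot: [-0.537, 0.458, -0.45, 0.547]
contact_force: [-9.1, 0.5, 19.9]
opening: 0.248
```

```bash
python3 - <<'E'
from h import *
st()
E
```

```text
20.53 pos [ 0.6106 -0.0651  0.0369] F [-9.1  0.5 19.9] M [0.21 1.55 0.09] op 0.248 q [-0.28  0.38  1.84  0.02  0.92 -0.47]
[[0.176, -0.001, 0.984], [-0.984, 0.018, 0.176], [-0.018, -1.0, 0.002]]
```

Emit:
play_rows(
  steps=[
    {"claw": 2,"tx": 0,"ty": 0.03,"tz": -0.3,"ax": 0,"ay": 1.2,"az": 0},
    {"claw": 2,"tx": -0.01,"ty": 0.03,"tz": -0.7,"ax": 0,"ay": 2.8,"az": 0},
    {"claw": 2,"tx": -0.03,"ty": 0.03,"tz": -1.1,"ax": 0,"ay": 4.4,"az": 0},
    {"claw": 2,"tx": -0.07,"ty": 0.03,"tz": -1.5,"ax": 0,"ay": 6,"az": 0},
    {"claw": 2,"tx": -0.12,"ty": 0.03,"tz": -1.9,"ax": 0,"ay": 7.6,"az": 0},
    {"claw": 2,"tx": -0.18,"ty": 0.03,"tz": -2.3,"ax": 0,"ay": 9.2,"az": 0},
    {"claw": 2,"tx": -0.25,"ty": 0.03,"tz": -2.7,"ax": 0,"ay": 10.8,"az": 0},
    {"claw": 2,"tx": -0.33,"ty": 0.03,"tz": -3.1,"ax": 0,"ay": 12.4,"az": 0},
    {"claw": 2,"tx": -0.4,"ty": 0.03,"tz": -3.5,"ax": 0,"ay": 13.9,"az": 0},
    {"claw": 2,"tx": -0.4,"ty": 0.03,"tz": -3.5,"ax": 0,"ay": 13.9,"az": 0},
  ],
)

```text
time: 21.37
eef_pos: [0.5777, -0.0679, 0.037]
tcp_rot: [-0.48, 0.516, -0.512, 0.49]
contact_force: [-2.1, 1.2, 16.1]
opening: 0.25
```

```bash
python3 - <<'E'
from h import *
s=st()
im,d,s=snap('wrist','w20')
for a in (-1,2,5,8,10,12,14):
  P,Rt=barpose(np.radians(a),.054,0,.02,lat=-.004);print(a,end=' ');rel(P,Rt)
E
```

```text
21.37 pos [ 0.5777 -0.0679  0.037 ] F [-2.1  1.2 16.1] M [0.19 0.53 1.46] op 0.25 q [-0.3   0.32  1.93  0.02  0.89 -0.25]
[[-0.058, 0.006, 0.998], [-0.998, 0.014, -0.058], [-0.014, -1.0, 0.005]]
-1 t cm [-0.13  0.19 -0.12] a deg [-0.28 -0.13  0.18] | dist mm 2.6
2 t cm [-0.2  -0.57 -0.12] a deg [-0.28 -0.14 -2.82] | dist mm 6.1
5 t cm [-0.31 -1.31 -0.11] a deg [-0.28 -0.15 -5.82] | dist mm 13.5
8 t cm [-0.46 -2.05 -0.11] a deg [-0.27 -0.16 -8.82] | dist mm 21.1
10 t cm [-0.59 -2.54 -0.11] a deg [ -0.27  -0.16 -10.82] | dist mm 26.1
12 t cm [-0.73 -3.03 -0.11] a deg [ -0.27  -0.17 -12.82] | dist mm 31.1
14 t cm [-0.88 -3.51 -0.1 ] a deg [ -0.27  -0.17 -14.82] | dist mm 36.2
```

View pics/w20.png

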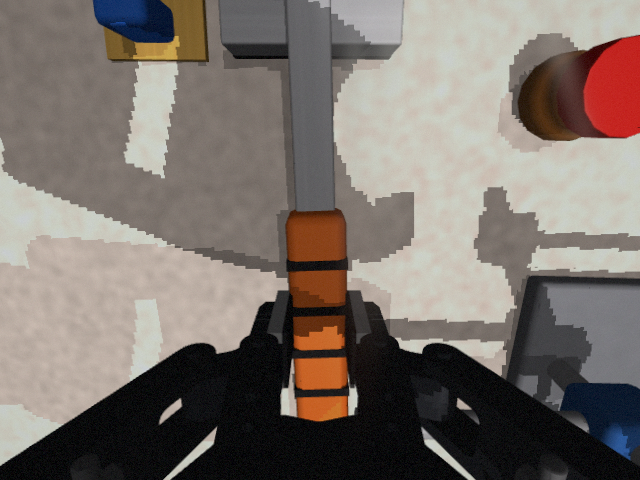

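Emit:
play_rows(
  steps=[
    {"claw": 2,"tx": 0,"ty": 0,"tz": -0.3,"ax": 0,"ay": 1.2,"az": 0},
    {"claw": 2,"tx": -0.02,"ty": 0,"tz": -0.6,"ax": 0,"ay": 2.5,"az": 0},
    {"claw": 2,"tx": -0.03,"ty": 0,"tz": -0.9,"ax": 0,"ay": 3.5,"az": 0},
    {"claw": 2,"tx": -0.03,"ty": 0,"tz": -0.9,"ax": 0,"ay": 3.5,"az": 0},
  ],
)

```text
time: 21.75
eef_pos: [0.5689, -0.0675, 0.037]
tcp_rot: [-0.465, 0.53, -0.527, 0.474]
contact_force: [-2.9, 1.2, 16.8]
opening: 0.253
```

```bash
python3 - <<'E'
from h import *
s=st()
im,d,_=snap('side','s21');c=im[130:330,230:430]; cv2.imwrite('pics/s21c.png',cv2.resize(c,None,fx=3,fy=3,interpolation=cv2.INTER_CUBIC))
im,d,_=snap('top','t21');c=im[150:300,270:470]; cv2.imwrite('pics/t21c.png',cv2.resize(c,None,fx=4,fy=4,interpolation=cv2.INTER_CUBIC))
E
```

```text
21.75 pos [ 0.5689 -0.0675  0.037 ] F [-2.9  1.2 16.8] M [-0.05  0.49  1.66] op 0.253 q [-0.3   0.3   1.95  0.02  0.89 -0.2 ]
[[-0.117, 0.006, 0.993], [-0.993, 0.013, -0.118], [-0.013, -1.0, 0.005]]
```

View pics/s21c.png

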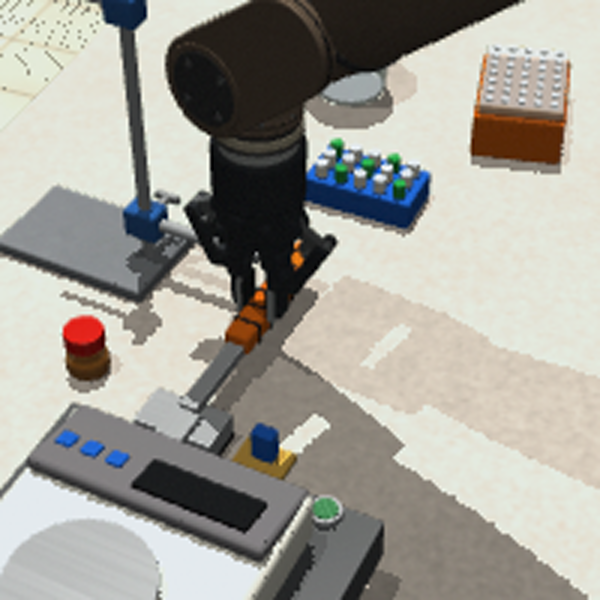

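View pics/t21c.png

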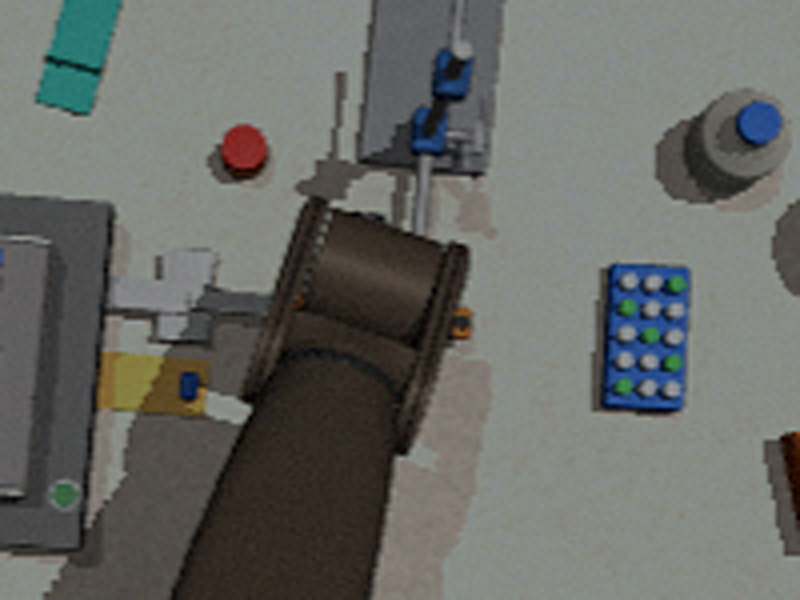

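Emit:
play_rows(
  steps=[
    {"claw": 2,"tx": 0,"ty": -0.12,"tz": 0,"ax": 0,"ay": 0,"az": -0.45},
    {"claw": 2,"tx": -0.02,"ty": -0.25,"tz": 0,"ax": 0,"ay": 0,"az": -1},
    {"claw": 2,"tx": -0.04,"ty": -0.38,"tz": 0,"ax": 0,"ay": 0,"az": -1.5},
    {"claw": 2,"tx": -0.06,"ty": -0.51,"tz": 0,"ax": 0,"ay": 0,"az": -2},
    {"claw": 2,"tx": -0.08,"ty": -0.64,"tz": 0,"ax": 0,"ay": 0,"az": -2.5},
    {"claw": 2,"tx": -0.1,"ty": -0.77,"tz": 0,"ax": 0,"ay": 0,"az": -3},
    {"claw": 2,"tx": -0.12,"ty": -0.9,"tz": 0,"ax": 0,"ay": 0,"az": -3.6},
    {"claw": 2,"tx": -0.14,"ty": -1.03,"tz": 0,"ax": 0,"ay": 0,"az": -4.1},
    {"claw": 2,"tx": -0.16,"ty": -1.16,"tz": 0,"ax": 0,"ay": 0,"az": -4.6},
    {"claw": 2,"tx": -0.19,"ty": -1.29,"tz": 0,"ax": 0,"ay": 0,"az": -5.1},
    {"claw": 2,"tx": -0.22,"ty": -1.42,"tz": 0,"ax": 0,"ay": 0,"az": -5.7},
    {"claw": 2,"tx": -0.25,"ty": -1.55,"tz": 0,"ax": 0,"ay": 0,"az": -6.2},
  ],
)

```text
time: 22.85
eef_pos: [0.5661, -0.0659, 0.0496]
tcp_rot: [0.494, -0.507, 0.55, -0.442]
contact_force: [-5.7, -6.0, 8.5]
opening: 0.25
```

```bash
python3 - <<'E'
from h import *
s=st()
E
```

```text
22.85 pos [ 0.5661 -0.0659  0.0496] F [-5.7 -6.   8.5] M [-0.69  0.83  0.81] op 0.25 q [-0.25  0.28  1.95 -0.12  0.9  -0.06]
[[-0.121, -0.015, 0.993], [-0.988, -0.094, -0.121], [0.096, -0.995, -0.003]]
```

Emit:
play_rows(
  steps=[
    {"claw": 2,"tx": 0.05,"ty": -0.13,"tz": 0,"ax": 0,"ay": 0,"az": -0.5},
    {"claw": 2,"tx": 0.05,"ty": -0.26,"tz": 0,"ax": 0,"ay": 0,"az": -1},
    {"claw": 2,"tx": 0.05,"ty": -0.39,"tz": 0,"ax": 0,"ay": 0,"az": -1.5},
    {"claw": 2,"tx": 0.04,"ty": -0.52,"tz": 0,"ax": 0,"ay": 0,"az": -2.1},
    {"claw": 2,"tx": 0.03,"ty": -0.65,"tz": 0,"ax": 0,"ay": 0,"az": -2.6},
    {"claw": 2,"tx": 0.02,"ty": -0.78,"tz": 0,"ax": 0,"ay": 0,"az": -3.1},
    {"claw": 2,"tx": 0,"ty": -0.91,"tz": 0,"ax": 0,"ay": 0,"az": -3.6},
    {"claw": 2,"tx": -0.02,"ty": -1.04,"tz": 0,"ax": 0,"ay": 0,"az": -4.1},
    {"claw": 2,"tx": -0.04,"ty": -1.17,"tz": 0,"ax": 0,"ay": 0,"az": -4.7},
    {"claw": 2,"tx": -0.06,"ty": -1.3,"tz": 0,"ax": 0,"ay": 0,"az": -5.2},
    {"claw": 2,"tx": -0.06,"ty": -1.3,"tz": 0,"ax": 0,"ay": 0,"az": -5.2},
  ],
)

```text
time: 23.77
eef_pos: [0.5655, -0.0621, 0.0604]
tcp_rot: [0.514, -0.487, 0.57, -0.416]
contact_force: [-2.5, -3.3, 1.4]
opening: 0.25
```

```bash
python3 - <<'E'
from h import *
s=st()
im,d,_=snap('side','s22');c=im[130:330,230:430]; cv2.imwrite('pics/s22c.png',cv2.resize(c,None,fx=3,fy=3,interpolation=cv2.INTER_CUBIC))
E
```

```text
23.77 pos [ 0.5655 -0.0621  0.0604] F [-2.5 -3.3  1.4] M [0.07 0.44 0.29] op 0.25 q [-0.21  0.27  1.95 -0.23  0.93  0.06]
[[-0.124, -0.027, 0.992], [-0.976, -0.178, -0.127], [0.18, -0.984, -0.004]]
```

View pics/s22c.png

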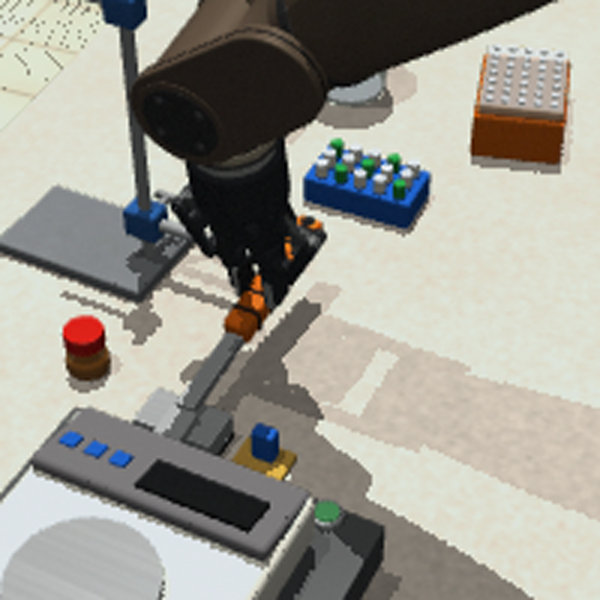

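Emit:
play_rows(
  steps=[
    {"claw": 2,"tx": 0.06,"ty": -0.13,"tz": 0,"ax": 0,"ay": 0,"az": -0.5},
    {"claw": 2,"tx": 0.06,"ty": -0.26,"tz": 0,"ax": 0,"ay": 0,"az": -1},
    {"claw": 2,"tx": 0.06,"ty": -0.39,"tz": 0,"ax": 0,"ay": 0,"az": -1.5},
    {"claw": 2,"tx": 0.05,"ty": -0.52,"tz": 0,"ax": 0,"ay": 0,"az": -2.1},
    {"claw": 2,"tx": 0.04,"ty": -0.65,"tz": 0,"ax": 0,"ay": 0,"az": -2.6},
    {"claw": 2,"tx": 0.03,"ty": -0.78,"tz": 0,"ax": 0,"ay": 0,"az": -3.1},
    {"claw": 2,"tx": 0.03,"ty": -0.78,"tz": 0,"ax": 0,"ay": 0,"az": -3.1},
  ],
)

```text
time: 24.4
eef_pos: [0.5659, -0.0603, 0.067]
tcp_rot: [0.527, -0.474, 0.581, -0.401]
contact_force: [-2.2, 0.6, 0.8]
opening: 0.25
```

```bash
python3 - <<'E'
from h import *
s=st()
E
```

```text
24.4 pos [ 0.5659 -0.0603  0.067 ] F [-2.2  0.6  0.8] M [0.58 0.28 0.18] op 0.25 q [-0.18  0.27  1.94 -0.29  0.94  0.12]
[[-0.123, -0.034, 0.992], [-0.965, -0.23, -0.127], [0.232, -0.973, -0.004]]
```

Emit:
play_rows(
  steps=[
    {"claw": 2,"tx": 0,"ty": -0.15,"tz": 0,"ax": 0,"ay": 0,"az": -0.5},
    {"claw": 2,"tx": 0,"ty": -0.3,"tz": 0,"ax": 0,"ay": 0,"az": -1},
    {"claw": 2,"tx": 0,"ty": -0.4,"tz": 0,"ax": 0,"ay": 0,"az": -1.2},
    {"claw": 2,"tx": 0,"ty": -0.4,"tz": 0,"ax": 0,"ay": 0,"az": -1.2},
  ],
)

```text
time: 24.73
eef_pos: [0.5659, -0.0593, 0.0707]
tcp_rot: [0.532, -0.468, 0.585, -0.395]
contact_force: [-1.5, 2.2, -1.4]
opening: 0.25
```

```bash
python3 - <<'E'
from h import *
s=st()
E
```

```text
24.73 pos [ 0.5659 -0.0593  0.0707] F [-1.5  2.2 -1.4] M [0.96 0.17 0.17] op 0.25 q [-0.17  0.27  1.94 -0.31  0.95  0.14]
[[-0.122, -0.036, 0.992], [-0.96, -0.249, -0.128], [0.252, -0.968, -0.004]]
```

Emit:
play_rows(
  steps=[
    {"claw": 2,"tx": 0.2,"ty": 0,"tz": 0,"ax": 0,"ay": 0,"az": 0},
    {"claw": 2,"tx": 0.5,"ty": 0,"tz": 0,"ax": 0,"ay": 0,"az": 0},
    {"claw": 2,"tx": 0.8,"ty": 0,"tz": 0,"ax": 0,"ay": 0,"az": 0},
    {"claw": 2,"tx": 0.8,"ty": 0,"tz": 0,"ax": 0,"ay": 0,"az": 0},
  ],
)

```text
time: 25.07
eef_pos: [0.5651, -0.0682, 0.073]
tcp_rot: [0.532, -0.468, 0.585, -0.395]
contact_force: [0.1, 1.4, -0.3]
opening: 0.252
```

```bash
python3 - <<'E'
from h import *
s=st()
im,d,_=snap('side','s23');c=im[180:300,260:380]; cv2.imwrite('pics/s23c.png',cv2.resize(c,None,fx=5,fy=5,interpolation=cv2.INTER_CUBIC))
E
```

```text
25.07 pos [ 0.5651 -0.0682  0.073 ] F [ 0.1  1.4 -0.3] M [ 0.8  -0.12 -0.02] op 0.252 q [-0.19  0.26  1.94 -0.31  0.95  0.13]
[[-0.124, -0.036, 0.992], [-0.96, -0.25, -0.129], [0.253, -0.968, -0.004]]
```

View pics/s23c.png

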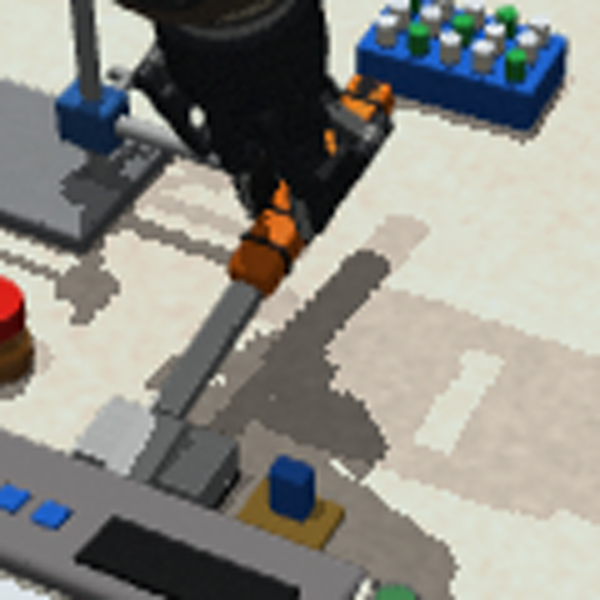

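Emit:
play_rows(
  steps=[
    {"claw": 2,"tx": 0.6,"ty": -0.1,"tz": 0,"ax": 0,"ay": 0,"az": 0},
    {"claw": 2,"tx": 1.3,"ty": -0.15,"tz": 0,"ax": 0,"ay": 0,"az": 0},
    {"claw": 2,"tx": 2.1,"ty": -0.2,"tz": -0.1,"ax": 0,"ay": 0,"az": 0},
    {"claw": 2,"tx": 3,"ty": -0.3,"tz": -0.2,"ax": 0,"ay": 0,"az": 0},
    {"claw": 2,"tx": 4,"ty": -0.4,"tz": -0.3,"ax": 0,"ay": 0,"az": 0},
    {"claw": 2,"tx": 5,"ty": -1.0,"tz": -0.5,"ax": 0,"ay": 0,"az": 0},
    {"claw": 2,"tx": 6,"ty": -2.5,"tz": -1,"ax": 0,"ay": 0,"az": 0},
    {"claw": 2,"tx": 7,"ty": -5,"tz": -1.5,"ax": 0,"ay": 0,"az": 0},
    {"claw": 2,"tx": 7,"ty": -8,"tz": -2,"ax": 0,"ay": 0,"az": 0},
  ],
)

```text
time: 25.87
eef_pos: [0.5371, -0.1145, 0.1675]
tcp_rot: [0.533, -0.47, 0.584, -0.393]
contact_force: [0.0, 0.7, -3.7]
opening: 0.254
```

```bash
python3 - <<'E'
from h import *
s=st()
p=np.array([.9998,-.022,0]); f=frame([0,0,-1],p)
rel([.407,-.2775,.16],f)
im,d,_=snap('side','s24');c=im[170:420,170:430]; cv2.imwrite('pics/s24c.png',cv2.resize(c,None,fx=2.4,fy=2.4,interpolation=cv2.INTER_CUBIC))
E
```

```text
25.87 pos [ 0.5371 -0.1145  0.1675] F [ 0.   0.7 -3.7] M [ 0.19 -0.08 -0.01] op 0.254 q [-0.28  0.08  1.95 -0.29  1.1  -0.02]
[[-0.123, -0.042, 0.991], [-0.959, -0.251, -0.13], [0.254, -0.967, -0.01]]
t cm [ 17.05   5.36 -10.77] a deg [ 1.34 -6.11 14.67] | dist mm 208.7
```

View pics/s24c.png

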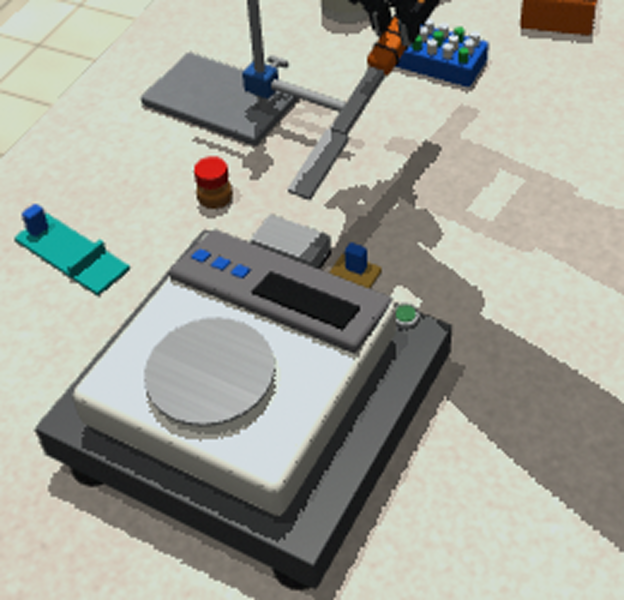

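Emit:
play_rows(
  steps=[
    {"claw": 2,"tx": 2.8,"ty": 0.5,"tz": -2.5,"ax": 0,"ay": -1,"az": 2.5},
    {"claw": 2,"tx": 5.6,"ty": 1,"tz": -5,"ax": 0.5,"ay": -2,"az": 5},
    {"claw": 2,"tx": 8.5,"ty": 2,"tz": -7,"ax": 1,"ay": -3,"az": 7.5},
    {"claw": 2,"tx": 11.4,"ty": 3,"tz": -9,"ax": 1.3,"ay": -4,"az": 10},
    {"claw": 2,"tx": 14.2,"ty": 4.2,"tz": -10.8,"ax": 1.3,"ay": -5,"az": 12.5},
    {"claw": 2,"tx": 17,"ty": 5.3,"tz": -10.8,"ax": 1.3,"ay": -6.1,"az": 14.7},
    {"claw": 2,"tx": 17,"ty": 5.3,"tz": -10.8,"ax": 1.3,"ay": -6.1,"az": 14.7},
    {"claw": 2,"tx": 17,"ty": 5.3,"tz": -10.8,"ax": 1.3,"ay": -6.1,"az": 14.7},
  ],
)

```text
time: 26.58
eef_pos: [0.408, -0.2772, 0.1603]
tcp_rot: [0.493, -0.505, 0.507, -0.495]
contact_force: [0.3, 1.3, -3.2]
opening: 0.254
```

```bash
python3 - <<'E'
from h import *
s=st()
p=np.array([.9998,-.022,0]); f=frame([0,0,-1],p)
rel([.407,-.2775,.012],f)
snap('wrist','w25')
im,d,_=snap('side','s25');c=im[150:350,300:500]; cv2.imwrite('pics/s25c.png',cv2.resize(c,None,fx=3,fy=3,interpolation=cv2.INTER_CUBIC))
E
```

```text
26.58 pos [ 0.408  -0.2772  0.1603] F [ 0.3  1.3 -3.2] M [-0.03 -0.03  0.03] op 0.254 q [-0.8  -0.05  2.08  0.    1.11 -0.78]
[[-0.024, 0.003, 1.0], [-1.0, 0.0, -0.024], [-0.001, -1.0, 0.003]]
t cm [ 0.04 14.83 -0.14] a deg [-0.19 -0.13 -0.03] | dist mm 148.3
```

View pics/w25.png

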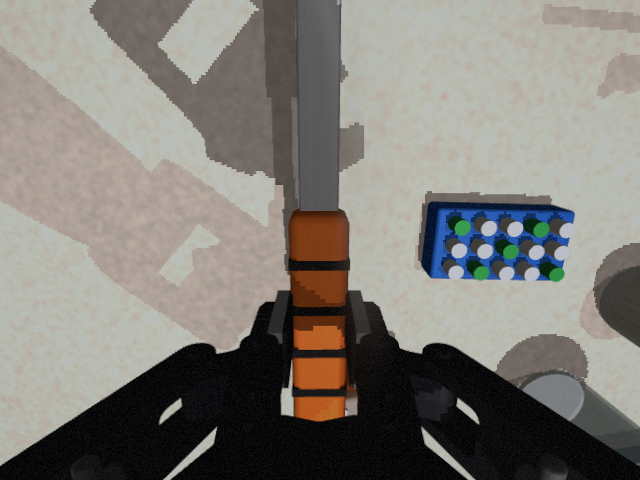

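View pics/s25c.png

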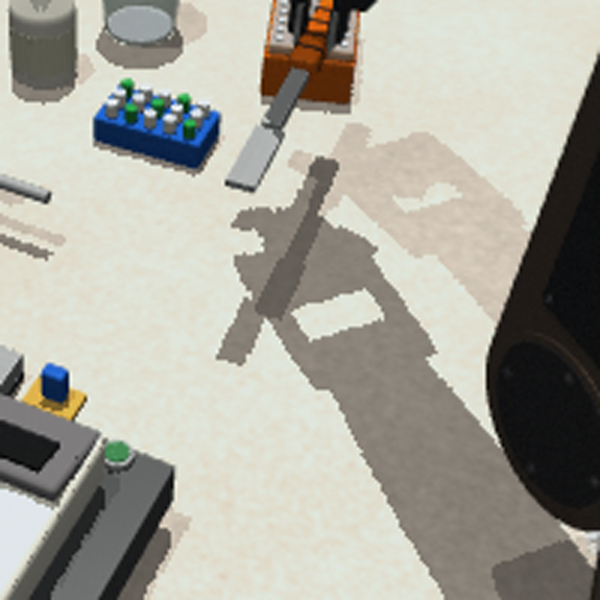

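Emit:
play_rows(
  steps=[
    {"claw": 2,"tx": 0,"ty": 4,"tz": 0,"ax": 0,"ay": 0,"az": 0},
    {"claw": 2,"tx": 0,"ty": 8,"tz": 0,"ax": 0,"ay": 0,"az": 0},
    {"claw": 2,"tx": 0,"ty": 11,"tz": 0,"ax": 0,"ay": 0,"az": 0},
    {"claw": 2,"tx": 0,"ty": 13,"tz": 0,"ax": 0,"ay": 0,"az": 0},
    {"claw": 2,"tx": 0,"ty": 14,"tz": 0,"ax": 0,"ay": 0,"az": 0},
    {"claw": 2,"tx": 0,"ty": 14.5,"tz": 0,"ax": 0,"ay": 0,"az": 0},
    {"claw": 2,"tx": 0,"ty": 14.8,"tz": 0,"ax": 0,"ay": 0,"az": 0},
    {"claw": 2,"tx": 0,"ty": 14.9,"tz": 0,"ax": 0,"ay": 0,"az": 0},
    {"claw": 2,"tx": 0,"ty": 14.9,"tz": 0,"ax": 0,"ay": 0,"az": 0},
  ],
)

```text
time: 27.43
eef_pos: [0.4111, -0.2752, 0.0124]
tcp_rot: [0.494, -0.503, 0.506, -0.497]
contact_force: [0.4, 0.1, -2.1]
opening: 0.254
```

Emit:
play_rows(
  steps=[
    {"claw": 2,"tx": 0,"ty": 0.1,"tz": 0,"ax": 0,"ay": 0,"az": 0},
    {"claw": 2,"tx": 0,"ty": 0.2,"tz": 0,"ax": 0,"ay": 0,"az": 0},
    {"claw": 2,"tx": 0,"ty": 0.25,"tz": 0,"ax": 0,"ay": 0,"az": 0},
    {"claw": 2,"tx": 0,"ty": 0.25,"tz": 0,"ax": 0,"ay": 0,"az": 0},
  ],
)

```text
time: 27.77
eef_pos: [0.411, -0.2755, 0.0103]
tcp_rot: [0.493, -0.504, 0.506, -0.496]
contact_force: [-2.6, 1.3, 4.3]
opening: 0.255
```

On the bench (the force reversed). I release and rise.

Emit:
play_rows(
  grip_force=20,
  steps=[
    {"claw": 2.5,"tx": 0,"ty": 0,"tz": 0,"ax": 0,"ay": 0,"az": 0},
    {"claw": 4,"tx": 0,"ty": 0,"tz": 0,"ax": 0,"ay": 0,"az": 0},
    {"claw": 5.5,"tx": 0,"ty": 0,"tz": 0,"ax": 0,"ay": 0,"az": 0},
    {"claw": 5.5,"tx": 0,"ty": 0,"tz": 0,"ax": 0,"ay": 0,"az": 0},
    {"claw": 5.5,"tx": 0,"ty": 0,"tz": 0,"ax": 0,"ay": 0,"az": 0},
    {"claw": 5.5,"tx": 0,"ty": -2,"tz": 0,"ax": 0,"ay": 0,"az": 0},
    {"claw": 5.5,"tx": 0,"ty": -6,"tz": 0,"ax": 0,"ay": 0,"az": 0},
    {"claw": 5.5,"tx": 0,"ty": -10,"tz": 0,"ax": 0,"ay": 0,"az": 0},
    {"claw": 5.5,"tx": 0,"ty": -14,"tz": 0,"ax": 0,"ay": 0,"az": 0},
    {"claw": 5.5,"tx": 0,"ty": -18,"tz": 0,"ax": 0,"ay": 0,"az": 0},
    {"claw": 5.5,"tx": 0,"ty": -18,"tz": 0,"ax": 0,"ay": 0,"az": 0},
  ],
)

```text
time: 28.68
eef_pos: [0.413, -0.2785, 0.1983]
tcp_rot: [0.494, -0.498, 0.512, -0.496]
contact_force: [0.5, -0.7, 0.4]
opening: 0.642
```

```bash
python3 - <<'E'
from h import *
s=st()
im,d,_=snap('side','s27'); c=im[170:420,170:430]; cv2.imwrite('pics/s27c.png',cv2.resize(c,None,fx=2.4,fy=2.4,interpolation=cv2.INTER_CUBIC))
im,d,_=snap('top','t27');c=im[125:305,200:470]; cv2.imwrite('pics/t27c.png',cv2.resize(c,None,fx=2.96,fy=2.96,interpolation=cv2.INTER_CUBIC))
snap('wrist','w27')
d0=np.load('pics/top0.npz')['d']; dn=d
# slab tilt from top camera depths on stone/balance front vs rear
for n,D in(('before',d0),('after',dn)):
    pts=[]
    for u in range(224,252,2):
        for v in range(212,262,3):
            if D[v,u]>0: pts.append(pt('top',u,v,d=D[v,u]))
    P=np.array(pts); A=np.c_[P[:,:2]@XS[:2],P[:,:2]@YS[:2],np.ones(len(P))]; c,r,_,_=np.linalg.lstsq(A,P[:,2],rcond=None); print(n,c, np.median(P[:,2]))
E
```

```text
28.68 pos [ 0.413  -0.2785  0.1983] F [ 0.5 -0.7  0.4] M [-0.02 -0.05 -0.02] op 0.642 q [-0.8  -0.09  2.05  0.    1.17 -0.78]
[[-0.02, 0.016, 1.0], [-1.0, -0.011, -0.02], [0.011, -1.0, 0.017]]
before [0.06906702 0.02339346 0.11658501] 0.12950758088145498
after [0.07477434 0.01127169 0.11002946] 0.13004279120188134
```

View pics/s27c.png

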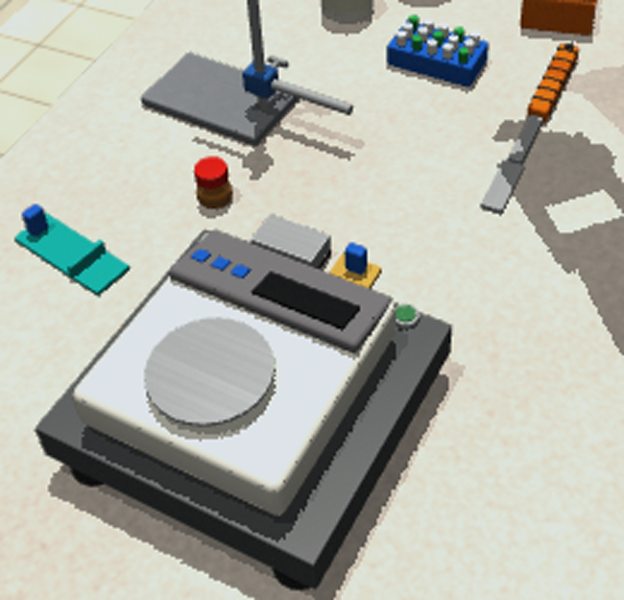

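View pics/t27c.png

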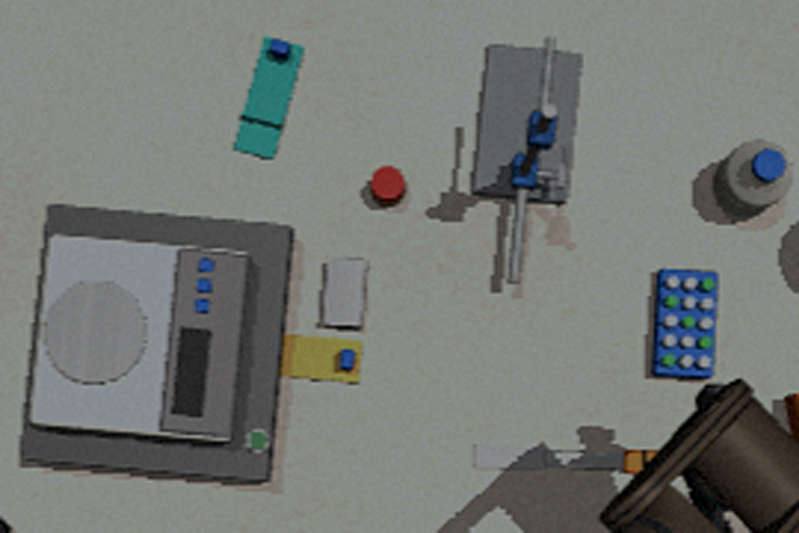

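```bash
python3 - <<'E'
from h import *
f=2.96
p=pt('top',200+(347+.5)/f-.5,125+(360+.5)/f-.5,z=.035)-MID; print('knob slab xy',p@XS,p@YS)
p=pt('top',200+(362+.5)/f-.5,125+(360+.5)/f-.5,z=.005)-MID; print('rear end x',p@XS,'expect seat',p@XS+.105)
g=lambda n:cv2.cvtColor(cv2.imread(f'pics/{n}.png'),cv2.COLOR_BGR2GRAY)
def tr(A,B,x,y,w,h):
    t=A[y:y+h,x:x+w]; r=cv2.matchTemplate(cv2.resize(B[y-15:y+h+15,x-15:x+w+15],None,fx=8,fy=8,interpolation=cv2.INTER_CUBIC),cv2.resize(t,None,fx=8,fy=8,interpolation=cv2.INTER_CUBIC),cv2.TM_CCOEFF_NORMED)
    _,m,_,l=cv2.minMaxLoc(r); return l[0]/8-15,l[1]/8-15,round(m,3)
s0=g('side0')
for n in('s14','s22','s24','s27'): print(n,'panel',tr(s0,g(n),240,275,90,40),'block',tr(s0,g(n),276,258,24,14),'jar',tr(s0,g(n),248,232,22,26))
# predicted panel shift for tilt
c=(MID+XS*.05+[0,0,.12]); piv=MID+XS*.225
for th in(.025,.045,.05):
    v=c-piv; ax=YS; q=R.from_rotvec(-ax*-th*1).apply(v)+piv; q2=R.from_rotvec(ax*-th).apply(v)+piv
    for k in(q,q2): print(th,(k-c).round(4),(proj('side',[k])-proj('side',[c])).round(2))
E
```

```text
knob slab xy -0.0650294221788964 -0.0004542433574131526
rear end x -0.07948158544765445 expect seat 0.025518414552345547
s14 panel (-1.75, 0.25, 0.822) block (-9.125, 10.5, 0.665) jar (0.0, 0.0, 1.0)
s22 panel (-0.875, 0.125, 0.821) block (-13.0, 8.75, 0.652) jar (0.0, 0.0, 1.0)
s24 panel (-0.875, 0.125, 0.806) block (-0.125, -0.125, 0.984) jar (0.0, 0.0, 1.0)
s27 panel (-0.75, 0.0, 0.88) block (0.0, -0.125, 0.995) jar (0.0, 0.0, 1.0)
0.025 [0.0002 0.003  0.0043] [[-0.87 -0.4 ]]
0.025 [-0.0002 -0.0029 -0.0044] [[0.84 0.46]]
0.045 [0.0004 0.0056 0.0078] [[-1.59 -0.69]]
0.045 [-0.0004 -0.0052 -0.008 ] [[1.48 0.87]]
0.05 [0.0005 0.0062 0.0086] [[-1.77 -0.75]]
0.05 [-0.0004 -0.0058 -0.0089] [[1.64 0.97]]
```

```bash
python3 - <<'E'
from h import *
for n in('t21','t27'):
    im=cv2.imread(f'pics/{n}.png')
    hsv=cv2.cvtColor(im,cv2.COLOR_BGR2HSV)[215:265,285:335]
    yel=((hsv[...,0]>15)&(hsv[...,0]<38)&(hsv[...,1]>110)); blu=((hsv[...,0]>100)&(hsv[...,0]<130)&(hsv[...,1]>120))
    ys,xs=np.nonzero(yel); print(n,'yel x',xs.min()+285,xs.max()+285,'y',ys.min()+215,ys.max()+215); ys,xs=np.nonzero(blu); print('blue',xs.min()+285,xs.max()+285,xs.mean()+285,ys.min()+215,ys.max()+215,ys.mean()+215)
    for (u,z) in((xs.mean()+285,.033),):
        p=pt('top',u,ys.mean()+215,z=z)-MID; print('knob',p@XS,p@YS)
cv2.imwrite('pics/t27d.png',cv2.resize(cv2.imread('pics/t27.png')[200:280,270:370],None,fx=8,fy=7,interpolation=cv2.INTER_NEAREST))
a=np.load('pics/w18.npz'); s=dict(eef_pos=a['p'],tcp_rot=a['q'])
p=pt('wrist',228,43,z=.035,s=s)-MID; print('w18 knob',p@XS,p@YS)
E
```

```text
t21 yel x 293 334 y 238 259
blue 296 333 316.60714285714283 217 249 245.07142857142858
knob -0.0637349255977322 -0.004196202272216057
t27 yel x 294 321 y 238 253
blue 315 319 316.7037037037037 243 249 245.92592592592592
knob -0.06426192424303552 -0.001628579955299048
w18 knob -0.05975823799037582 -0.004188222463250901
```

View pics/t27d.png

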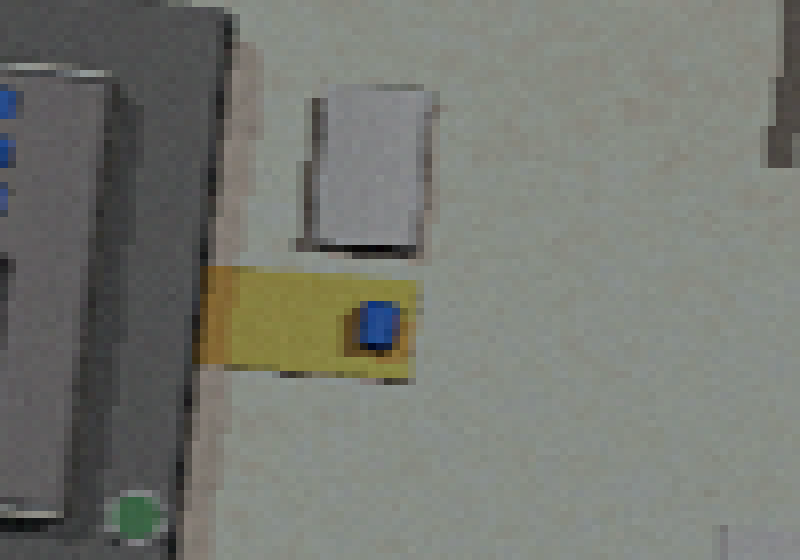

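View pics/w27.png

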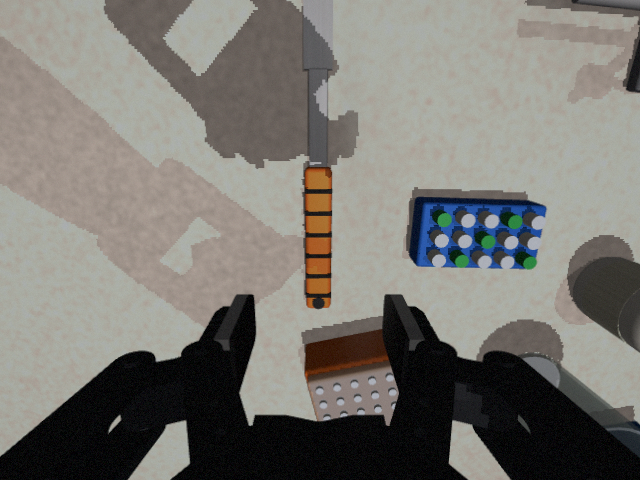

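```bash
python3 - <<'E'
from h import *
rel([.513,-.02,.2],frame([0,0,-1],-YS))
E
```

```text
t cm [-25.68  -1.07   9.87] a deg [-0.26  3.16 -0.09] | dist mm 275.3
```

Emit:
play_rows(
  steps=[
    {"claw": 5.5,"tx": -25.7,"ty": -1,"tz": 9.9,"ax": 0,"ay": 3,"az": 0},
    {"claw": 5.5,"tx": -25.7,"ty": -1,"tz": 9.9,"ax": 0,"ay": 3,"az": 0},
    {"claw": 5.5,"tx": -25.7,"ty": -1,"tz": 9.9,"ax": 0,"ay": 3,"az": 0},
    {"claw": 5.5,"tx": -25.7,"ty": -1,"tz": 9.9,"ax": 0,"ay": 3,"az": 0},
    {"claw": 5.5,"tx": -25.7,"ty": -1,"tz": 9.9,"ax": 0,"ay": 3,"az": 0},
    {"claw": 5.5,"tx": -25.7,"ty": -1,"tz": 9.9,"ax": 0,"ay": 3,"az": 0},
    {"claw": 5.5,"tx": -25.7,"ty": -1,"tz": 9.9,"ax": 0,"ay": 3,"az": 0},
    {"claw": 5.5,"tx": -25.7,"ty": -1,"tz": 9.9,"ax": 0,"ay": 3,"az": 0},
    {"claw": 5.5,"tx": -25.7,"ty": -1,"tz": 9.9,"ax": 0,"ay": 3,"az": 0},
    {"claw": 5.5,"tx": -25.7,"ty": -1,"tz": 9.9,"ax": 0,"ay": 3,"az": 0},
    {"claw": 5.5,"tx": -25.7,"ty": -1,"tz": 9.9,"ax": 0,"ay": 3,"az": 0},
  ],
)

```text
time: 29.75
eef_pos: [0.5125, -0.0206, 0.1979]
tcp_rot: [-0.48, 0.518, -0.518, 0.482]
contact_force: [-0.0, -0.3, 0.1]
opening: 0.644
```

```bash
python3 - <<'E'
from h import *
s=st();im,d,s=snap('wrist','w28')
k=MID-.0617*XS
C=[k+[0,0,.035]]+[k+a*XS*.007+b*YS*.01+[0,0,.035] for a in(1,-1) for b in(1,-1)]+[k-.013*XS+b*YS*.022+[0,0,.005] for b in(1,-1)]+[k+.0775*XS+b*YS*.022+[0,0,.018] for b in(1,-1)]
print(proj('wrist',C,s).round(1).tolist())
E
```

```text
29.75 pos [ 0.5125 -0.0206  0.1979] F [-0.  -0.3  0.1] M [-0.01  0.03  0.04] op 0.644 q [-0.24 -0.04  2.    0.    1.18 -0.17]
[[-0.074, 0.002, 0.997], [-0.997, 0.002, -0.074], [-0.002, -1.0, 0.001]]
[[310.4, 129.5], [298.1, 120.5], [322.7, 120.5], [298.3, 138.4], [322.6, 138.4], [286.9, 144.6], [335.4, 144.7], [283.0, 29.1], [337.7, 29.2]]
```

View pics/w28.png

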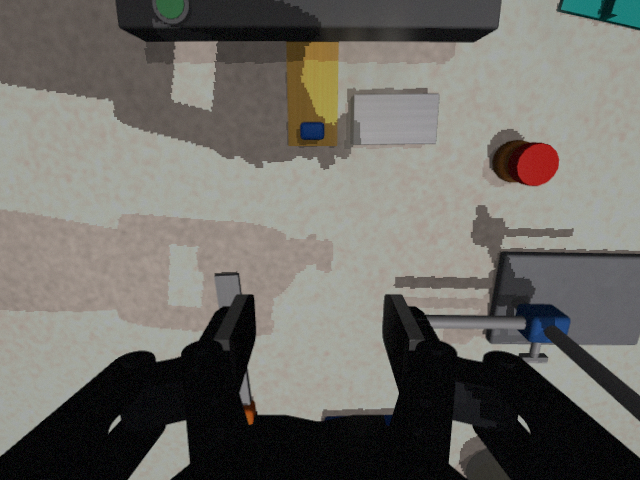

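```bash
python3 - <<'E'
from h import *
st(); print(ctrl.sign_off())
E
```

```text
29.8 pos [ 0.5126 -0.0208  0.1983] F [-0.5 -0.2  0. ] M [-0.    0.03 -0.01] op 0.642 q [-0.24 -0.04  2.    0.    1.18 -0.17]
[[-0.074, 0.002, 0.997], [-0.997, 0.002, -0.074], [-0.002, -1.0, 0.002]]
the job is handed in; nothing more can be done
None
```

The job is done and handed in at 29.8 s of the 64 s allowed; no verdict was reported.

**What I did:**
- I levered the stone's front edge up over the block and parked the bar's handle under the stand's low arm. It stayed up by itself.
- I slid the brass shim in until its stop lip pressed on the foot. The force rose to about 13 N with no further movement, and the foot sits about 6 mm behind the slot middle.
- I took the bar out from under the arm and lowered the stone slowly onto the shim. The bar now lies flat, roughly where it started.

**Last checks:**
- **Stone:** the shift in the side view fits a tip of about 0.025 rad, which is level on the shim. A second check, fitting a plane to the top camera's depth, was too noisy to confirm it.
- **Surroundings:** the block and jar match the first side picture, and nothing else looks moved. The gripper was raised and touching nothing at the end, with forces near zero.
- **Shim position:** the final views disagree slightly. The wrist camera puts the shim about 1 mm back from where I pressed it home (nearer 3 mm by its rear edge), and the coarser top camera puts it 3 to 5 mm back. I took this as camera error, because the wrist pictures showed no shift on release and the top pictures almost none while the stone came down. I did not press the shim again.

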